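Do up the captive cover screws of a test station

ROBOT

A 7-joint arm with a two-finger parallel gripper is mounted at the origin on the work surface. World frame = base frame: x ahead of the robot, y to its left, z up, the work surface at z = 0. Lengths are in m, angles in rad, forces in N, time in s.
With the tool pointing down it reaches from about 0.425 to 0.925 m from the base axis. Payload 6.8 kg.
Tool frame: the origin (TCP) lies on the front face of the gripper's body, between the roots of the fingers; the fingertips stand 73 mm ahead of it and the grasp point (between the pads) lies 54 mm ahead of it; z points along the fingers, y is the line along which they close (so a half turn about z gives the same grasp; the last joint's range is limited). The gripper opens to 85 mm and grips with 20 to 120 N. Pads are 22 mm wide; open, the fingers measure 114 mm over their backs; the gripper's body (76 mm by 85 mm) begins 54 mm behind the grasp point. The pads swing forward as they close: fully open they stand 13 mm farther back than shut.
Start: joints at [1.164, 0.477, 0.022, 1.555, -0.011, 1.109, -0.083], TCP at [0.199, -0.645, 0.304] pointing down, gripper open.
Joint ranges: [-2.96, 2.96], [-0.34, 2.1], [-1.41, 1.46], [0.24, 2.44], [-1.37, 4.51], [0.17, 1.92], [-2.96, 2.96]. Speed limits (rad/s): [2.39, 2.39, 3.14, 3.14, 3.14, 3.14, 3.14].

INTERFACE

Orientations are given as a unit quaternion [w, x, y, z].
In Python, from station import bot, optics gives the robot as it stands.
- The arm moves only by the tool drive_tool, never from a script. Its argument "deltas" is a list of rows, each an object with "gripper": the closure in counts, from 0 (fully open) to 255 (shut); "offset": the shift along the tool's x, y, z in units of 1000 mm (1.0 is 1000 mm), a list of three; "angular": the turn, a rotation vector about the tool's x, y, z in units of 45 degrees (1.0 is 45 degrees), a list of three. In form: [{"gripper": gripper, "offset": [dx, dy, dz], "angular": [rx, ry, rz]}, ...]. A call has 1 to 5 rows; each row is the pose to reach, as a shift and turn from the pose commanded when the call began, along the tool's axes at that moment; what a row does not reach only later rows make up. A row lasts 1/10 s, in which the tool goes at most 50 mm and 8.59 degrees, less where a joint would pass 70% of its speed; a pose out of reach is approached as far as the arm can. A call with a number of a shift or a turn outside -1 to 1 is refused whole. A call with a gripper value outside its range is refused whole. The fingers move at their own pace and stop on an object; "grip_force" is the grip in N (left out, the last holds). Time passes only in rows, so rows that repeat a pose let the fingers close. It gives the time, the measured TCP pose, the force, the opening and the grip force at its end, in the units of the state.
- bot.get_obs(): the state, without advancing time (a new reading comes with each control period).
- optics.read_camera(name): name is "scene" or "top" or "wrist"; returns the picture (420x560x3 uint8, blue, green, red); there is no depth.
- optics.camera_model(name): a dict with "fx", "fy", "cx", "cy" (pixels), "cam_to_world" (4x4, takes a point from camera to world coordinates). Camera axes: x right, y up, looking along -z (the intrinsics and any distortion apply to the point x, -y, -z); pixel columns grow to the right and rows downward; lengths in m; the calibration is good to about 2 mm. A picture is of the moment at which its call begins: read the wrist's pose just before it. camera_model takes no time and is no camera call; for the wrist camera it gives the pose at the moment of the call.
- bot.hand_in(): hands the job in; it is judged then, once.
The state is a dict: "t": time; "q": joint angles; "joint_vel": joint speeds; "joint_torque": joint torques, N m; "eef_pos": TCP position; "tool_rot": TCP orientation; "contact_force": force on the tool from outside, world axes, zero at the start; "torque": the same for the moment, N m; "gripper_width": opening from 0.0 (shut) to 1.0 (fully open); "grasp_force": force on a finger pad.
Only numpy, scipy, OpenCV 4.12 (cv2) and the standard library are available. Lean on these libraries where they do the work, as an engineer would, in place of code of your own. Each camera call takes 0.05 s, during which the arm holds its last target. There are 200 camera calls.

TASK

The covers of the sloped console and of the flat junction box are undone: with the flat-blade driver from the stand, turn the three big slotted screws (two on the console's sloping face, one on the junction box) clockwise until each is fully home. Then put the driver back in its stand as it was, handle up and flange resting on the rim, and let go. Touch the screws with the driver only and leave the other things on the bench where they are.

Things in the scene. Friction and masses are not known exactly. Their poses are not given: they have to be found in the camera images.
- low_screw_slot (a point): Top face of a slotted steel screw head, the screw on the console's sloped face, nearer its lower edge and on its left as the robot sees it. Point: middle of the slot floor, on the screw's axis; z out of the face along the axis, x along the slot (so x turns with the screw). Head 30 mm diameter, standing 9 mm off the face; slot open at both ends, 5.5 mm wide (7.5 mm in its top 2 mm), floor 6 mm below the head's top.
- low_screw (a joint): Turn of the screw on the console's sloped face, nearer its lower edge and on its left as the robot sees it in rad: 0 = undone, 1.571 = fully home at a hard stop; grows clockwise as seen looking at the head. Starts anywhere from 0 to 0.6. Stays where it is left; takes about 0.06 N m.
- high_screw_slot (a point): Top face of a slotted steel screw head, the screw on the console's sloped face, nearer its upper edge and on its right. Point: middle of the slot floor, on the screw's axis; z out of the face along the axis, x along the slot (so x turns with the screw). Head 30 mm diameter, standing 9 mm off the face; slot open at both ends, 5.5 mm wide (7.5 mm in its top 2 mm), floor 6 mm below the head's top.
- high_screw (a joint): Turn of the screw on the console's sloped face, nearer its upper edge and on its right in rad: 0 = undone, 1.571 = fully home at a hard stop; grows clockwise as seen looking at the head. Starts anywhere from 0 to 0.6. Stays where it is left; takes about 0.06 N m.
- flat_screw_slot (a point): Top face of a slotted steel screw head, the screw in the middle of the flat junction box's lid. Point: middle of the slot floor, on the screw's axis; z out of the face along the axis, x along the slot (so x turns with the screw). Head 30 mm diameter, standing 9 mm off the face; slot open at both ends, 5.5 mm wide (7.5 mm in its top 2 mm), floor 6 mm below the head's top.
- flat_screw (a joint): Turn of the screw in the middle of the flat junction box's lid in rad: 0 = undone, 1.571 = fully home at a hard stop; grows clockwise as seen looking at the head. Starts anywhere from 0 to 0.6. Stays where it is left; takes about 0.06 N m.
- driver_mid (a point): Flat-blade driver. Point: centre of its handle; z along the driver from blade to handle, x across the blade's width. Black paddle handle 34 mm (x) by 16 mm (y) by 60 mm tall, its lower end on a round flange 42 mm in diameter and 4 mm thick; below that a 10 mm round shank and a blade 18 mm wide (x) and 3 mm thick (y), whose end is 104 mm below this point. The wide sides of the handle and of the blade are parallel. 0.12 kg. It starts upright in the stand.
- stand_mouth (a point): Grey driver stand, fixed to the bench: a square tube 48 mm outside, 85 mm tall, on a 90 mm square foot. Point: centre of the square 26 mm hole at its top; z up, x and y along its sides. The driver hangs in it by its flange, handle up, its handle centre then 34 mm above this point, at any yaw.
- console_base (a point): Operator console, fixed: white wedge 220 mm deep (x) by 240 mm wide (y), top face sloped 30 degrees, low (35 mm) at the front, high (150 mm) at the back; point: centre of its underside, x from front to back. Steel rails along both side edges of the face stand 28 mm off it; a display and three keys stand up to 12 mm off it.
- jbox_base (a point): Junction box, fixed: 130 mm (x) by 150 mm (y), flat lid at 70 mm; point: centre of its underside. Two steel bows along x, 52 mm either side of the screw, reach 102 mm above the bench.
- spray: Bystander, loose, to be left alone. White bottle, 48 mm diameter, 150 mm tall; origin at the centre of its underside.
- tape: Bystander, loose, to be left alone. Roll of clear tape lying flat, 90 mm diameter, 20 mm tall; origin at the centre of its underside.
- jar: Bystander, loose, to be left alone. Small amber jar with a paper label and white cap, 50 mm diameter, 60 mm tall; origin at the centre of its underside.
- parts_tray: Bystander, loose, to be left alone. Small open blue tray, 70 by 100 by 30 mm; origin at the centre of its underside.
- moulding: Bystander, loose, to be left alone. Grey moulded bush, 32 mm diameter, 30 mm tall; origin at the centre of its underside.
- cup: Bystander, loose, to be left alone. Grey cup, 64 mm diameter, 90 mm tall; origin at the centre of its underside.

How it is judged:
On the way, in this order (a step that is already met when the one before it is completed fails the run):
1. the driver is lifted out of the stand (z of driver_mid in the frame of stand_mouth above 0.08 m), for 0.1 s.
2. all three screws are fully home (value of joint each of low_screw, high_screw, flat_screw above 1.4 rad), for 0.2 s.
At the end, for the whole second after the job is handed in: All three screws are at least 1.40 rad home (stop at 1.571), and the driver hangs at rest in the stand: handle centre within 12 mm of the hole's centre seen from above and less than 42 mm above the rim, within 0.12 rad of upright, let go (all of step 2 and horizontal distance between driver_mid and stand_mouth below 0.012 m and z of driver_mid in the frame of stand_mouth below 0.042 m and angle between driver_mid's own z axis and vertical below 0.12 rad and linear speed of driver below 0.02 m/s); the robot touches nothing.
It fails at once if a screw head is turned or touched by the gripper or arm itself instead of the driver (contact force between any of the fingers, the arm and low_screw above 0.5 N or contact force between any of the fingers, the arm and high_screw above 0.5 N or contact force between any of the fingers, the arm and flat_screw above 0.5 N).
It fails at once if a bystander is pushed more than 40 mm or knocked over (distance of any of spray, tape, jar, parts_tray, moulding, cup from where it was at the start of the episode above 0.04 m or angle between any of spray, tape, jar, parts_tray, moulding, cup's own z axis and vertical above 0.5 rad).
It also fails if it takes over 72 s, if anything falls off the work surface, if the arm or the gripper's body presses on something with over 40 N, if the wrist force passes 120 N, or if a joint passes its speed limit or range.

## Working session

There is one attempt and no reset: what is moved stays moved. The work goes in short steps, Python scripts to look and compute and a tool call to move; the robot and the scene stay as the last step left them, time stands still between calls to the robot, and variables do not carry over. Pictures are saved under pics/ and viewed, at most 10 in all, crops included, and the job is handed in when it is done.

Besides the shell and the picture viewer there is one more tool, called after "Emit:" by a JSON object that holds its "name" and its "arguments". drive_tool: Moves the arm, as the interface text tells. Its arguments: {"type":"object","properties":{"deltas":{"type":"array"},"grip_force":{"type":"number"}},"required":["deltas"]}

```bash
mkdir -p pics; ls; python3 - <<'E'
from station import bot, optics
import cv2,numpy as np
o=bot.get_obs();print({k:np.round(v,3) for k,v in o.items()})
for n in("top","scene"):
    m=optics.camera_model(n);print(n,{k:np.round(v,3).tolist() for k,v in m.items()})
    im=optics.read_camera(n);cv2.imwrite(f"pics/{n}0.png",im)
print({k:np.round(v,3).tolist() for k,v in optics.camera_model("wrist").items()})
E
```

```text
pics
{'t': np.float64(0.0), 'q': array([ 1.164,  0.478,  0.022,  1.556, -0.011,  1.109, -0.083]), 'joint_vel': array([ 0.001, -0.   ,  0.001, -0.   , -0.001, -0.   , -0.001]), 'joint_torque': array([-0.0000e+00, -5.9645e+01,  1.6080e+00, -2.8120e+01,  1.3000e-02,
        1.0000e-02, -0.0000e+00]), 'eef_pos': array([ 0.199, -0.645,  0.303]), 'tool_rot': array([-0.001,  0.989,  0.149, -0.   ]), 'contact_force': array([ 0.193,  0.159, -0.497]), 'torque': array([-0.024, -0.002, -0.011]), 'grasp_force': np.float64(0.0), 'gripper_width': np.float64(1.003)}
top {'fx': 379.79, 'fy': 379.79, 'cx': 276.221, 'cy': 213.261, 'cam_to_world': [[0.029, 0.995, -0.097, 0.407], [-1.0, 0.03, 0.004, -0.012], [0.007, 0.097, 0.995, 1.18], [0.0, 0.0, 0.0, 1.0]]}
scene {'fx': 427.398, 'fy': 427.398, 'cx': 280.783, 'cy': 209.71, 'cam_to_world': [[-0.486, -0.5, 0.717, 1.21], [0.874, -0.286, 0.393, 0.337], [0.008, 0.817, 0.576, 0.652], [0.0, 0.0, 0.0, 1.0]]}
{'fx': 352.222, 'fy': 352.222, 'cx': 282.289, 'cy': 207.864, 'cam_to_world': [[0.293, 0.921, 0.258, 0.264], [-0.956, 0.283, 0.077, -0.625], [-0.002, -0.269, 0.963, 0.373], [0.0, 0.0, 0.0, 1.0]]}
```

View pics/top0.png

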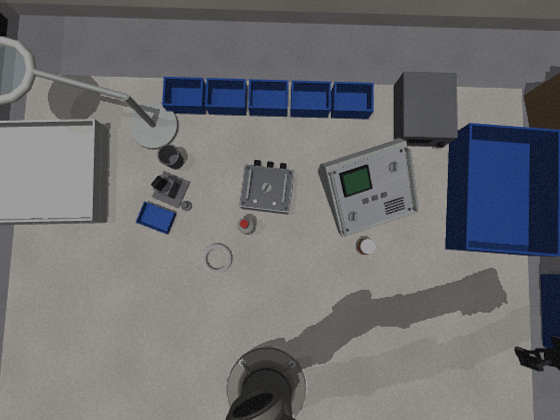

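View pics/scene0.png

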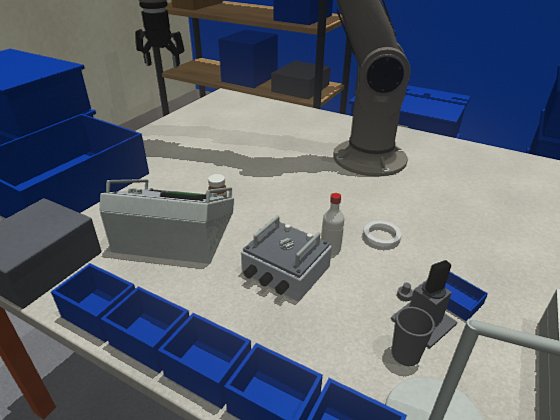

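Top view: stand at about (170,188), jbox with screw (267,187), console (368,188) with screws (352,216) and (393,167). In the scene view the driver is upright in the stand at (438,275), with the cup right beside it and the tray behind.

```bash
cat > h.py <<'E'
from station import bot, optics
import cv2,numpy as np
from scipy.spatial.transform import Rotation as R
def ray(m,u,v):
    T=np.array(m["cam_to_world"]);d=np.array([(u-m["cx"])/m["fx"],-(v-m["cy"])/m["fy"],-1.])
    return T[:3,3],T[:3,:3]@d
def onz(m,u,v,z):
    p,d=ray(m,u,v);return p+d*(z-p[2])/d[2]
def onplane(m,u,v,p0,n):
    p,d=ray(m,u,v);return p+d*(np.dot(np.subtract(p0,p),n)/np.dot(d,n))
def two(m1,a,m2,b):
    p,d=ray(m1,*a);q,e=ray(m2,*b);s=np.linalg.lstsq(np.c_[d,-e],q-p,rcond=None)[0]
    x,y=p+d*s[0],q+e*s[1];return (x+y)/2,np.linalg.norm(x-y)
def proj(m,P):
    T=np.array(m["cam_to_world"]);c=T[:3,:3].T@(np.asarray(P)-T[:3,3])
    return m["cx"]-m["fx"]*c[0]/c[2],m["cy"]+m["fy"]*c[1]/c[2]
def tool():
    o=bot.get_obs();w=o["tool_rot"];return o["eef_pos"],R.from_quat([w[1],w[2],w[3],w[0]]),o
def plan(P,Rt):  # move needed in tool axes: offset (m), angular (45deg units)
    p,r,o=tool();d=r.inv().apply(np.asarray(P)-p);a=(r.inv()*Rt).as_rotvec()/(np.pi/4)
    print("off",np.round(d,4),"ang",np.round(a,4),"q",np.round(o["q"],2),"t",round(float(o["t"]),2));return d,a
def down(yaw): # tool z down, tool y at world angle yaw
    y=np.array([np.cos(yaw),np.sin(yaw),0]);z=np.array([0,0,-1.]);return R.from_matrix(np.c_[np.cross(y,z),y,z])
E
python3 - <<'E'
from h import *
t=cv2.imread("pics/top0.png");m=optics.camera_model("top")
a=cv2.resize(t[135:265,128:428],None,fx=2.6,fy=2.6,interpolation=cv2.INTER_CUBIC);
s=cv2.imread("pics/scene0.png")
b=cv2.resize(s[175:285,80:380],None,fx=2.35,fy=2.35,interpolation=cv2.INTER_CUBIC)
c=np.zeros((a.shape[0]+b.shape[0],780,3),np.uint8);c[:a.shape[0]]=a;c[a.shape[0]:,:b.shape[1]]=b
cv2.imwrite("pics/c.png",c);print(c.shape)
E
```

```text
(596, 780, 3)
```

View pics/c.png

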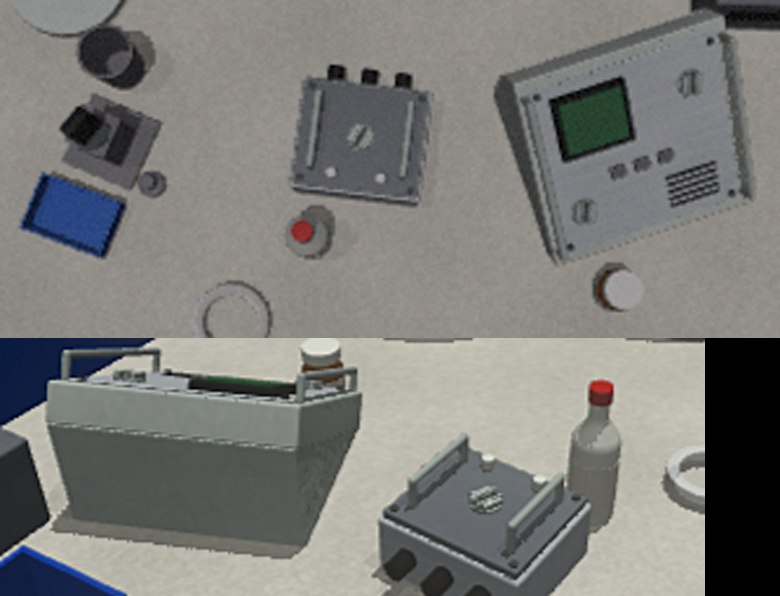

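```bash
python3 - <<'E'
from h import *
m=optics.camera_model("top");f=lambda a,b:(128+a/2.6,135+b/2.6)
h=onz(m,*f(81,127),.149);print("handle top",h)
print("foot",onz(m,*f(112,140),.005), [onz(m,*f(*c),.005)[:2].round(3) for c in((97,95),(160,125),(128,187),(62,153))])
print("flat",onz(m,*f(360,135),.079))
for n,c,z in(("high",(690,83),.13),("low",(585,211),.08)):print(n,onz(m,*f(*c),z))
print("cup",onz(m,*f(107,52),.09),"tray",onz(m,*f(73,215),.03),"spray",onz(m,*f(302,232),.15))
yaw=np.arctan2(*(h[1::-1]))
for d in (0,):
  plan([h[0]-.08,h[1],.33],down(0.46))
  plan([h[0]-.08,h[1],.33],down(0.46+np.pi))
p,r,o=tool();print(r.as_matrix().round(2))
E
```

```text
handle top [0.57937105 0.30790347 0.149     ]
foot [0.58875877 0.31444494 0.005     ] [array([0.643, 0.336]), array([0.609, 0.258]), array([0.533, 0.292]), array([0.571, 0.373])]
flat [0.59143976 0.01506531 0.079     ]
high [ 0.6506922  -0.34186845  0.13      ]
low [ 0.51278736 -0.23961783  0.08      ]
cup [0.67536508 0.30205997 0.09      ] tray [0.49514788 0.347965   0.03      ] spray [0.47523731 0.07067155 0.15      ]
off [ 0.5679 -0.8219 -0.0257] ang [-1.7000e-03 -1.7000e-03 -2.2053e+00] q [ 1.16  0.48  0.02  1.56 -0.01  1.11 -0.08] t 0.1
off [ 0.5679 -0.8219 -0.0257] ang [-1.6000e-03  1.6000e-03  1.7947e+00] q [ 1.16  0.48  0.02  1.56 -0.01  1.11 -0.08] t 0.1
[[ 0.96  0.29 -0.  ]
 [ 0.29 -0.96  0.  ]
 [-0.   -0.   -1.  ]]
```

```bash
python3 - <<'E'
from h import *
plan([.53,-.27,.42],down(np.radians(60-90)))
E
```

```text
off [ 0.427  -0.2607 -0.1166] ang [-2.100e-03 -6.000e-04 -9.529e-01] q [ 1.16  0.48  0.02  1.56 -0.01  1.11 -0.08] t 0.1
```

Emit:
{"name": "drive_tool", "arguments": {"deltas": [{"gripper": 0,"offset": [0.427,-0.261,-0.117],"angular": [0,0,-0.95]},{"gripper": 0,"offset": [0.427,-0.261,-0.117],"angular": [0,0,-0.95]},{"gripper": 0,"offset": [0.427,-0.261,-0.117],"angular": [0,0,-0.95]},{"gripper": 0,"offset": [0.427,-0.261,-0.117],"angular": [0,0,-0.95]},{"gripper": 0,"offset": [0.427,-0.261,-0.117],"angular": [0,0,-0.95]}], "grip_force": 60}}

```text
t: 0.6
eef_pos: [0.3607, -0.4608, 0.361]
tool_rot: [-0.0, 0.865, 0.502, -0.0]
contact_force: [0.8, 0.3, -0.3]
gripper_width: 0.998
grasp_force: 0.0
```

```bash
python3 - <<'E'
from h import *
plan([.53,-.27,.42],down(np.radians(60-90)));print(tool()[0])
E
```

```text
off [ 0.2497  0.0521 -0.059 ] ang [-0.0007  0.      0.0048] q [ 0.97  0.29 -0.21  1.7   0.07  1.16  0.22] t 0.6
[ 0.36068447 -0.46082571  0.3609912 ]
```

Emit:
{"name": "drive_tool", "arguments": {"deltas": [{"gripper": 0,"offset": [0.25,0.052,-0.059],"angular": [0,0,0]},{"gripper": 0,"offset": [0.25,0.052,-0.059],"angular": [0,0,0]},{"gripper": 0,"offset": [0.25,0.052,-0.059],"angular": [0,0,0]},{"gripper": 0,"offset": [0.25,0.052,-0.059],"angular": [0,0,0]},{"gripper": 0,"offset": [0.25,0.052,-0.059],"angular": [0,0,0]}]}}

```text
t: 1.1
eef_pos: [0.5232, -0.2796, 0.4173]
tool_rot: [-0.0, 0.867, 0.499, -0.0]
contact_force: [-0.1, -0.4, 0.4]
gripper_width: 0.998
grasp_force: 0.0
```

Emit:
{"name": "drive_tool", "arguments": {"deltas": [{"gripper": 0,"offset": [0,0,0],"angular": [0,0,0]},{"gripper": 0,"offset": [0,0,0],"angular": [0,0,0]}]}}

```text
t: 1.3
eef_pos: [0.5232, -0.2799, 0.4169]
tool_rot: [-0.0, 0.866, 0.5, -0.0]
contact_force: [-0.5, -1.1, -0.2]
gripper_width: 0.998
grasp_force: 0.0
```

```bash
cat >> h.py <<'E'
def shot(name):
    m=optics.camera_model("wrist");im=optics.read_camera("wrist");cv2.imwrite(f"pics/{name}.png",im)
    import pickle;pickle.dump({k:np.array(v) for k,v in m.items()},open(f"pics/{name}.pkl","wb"));return m,im
def load(name):
    import pickle;return pickle.load(open(f"pics/{name}.pkl","rb")),cv2.imread(f"pics/{name}.png")
E
python3 - <<'E'
from h import *
print(tool()[0]);shot("w1")
plan([.53,.15,.42],down(np.radians(60-90)))
E
```

```text
[ 0.52319279 -0.2798909   0.41687921]
off [ 0.3773 -0.2097 -0.0035] ang [-0.0012  0.0009 -0.0027] q [ 0.65  0.28 -0.33  1.59  0.09  1.28 -0.22] t 1.35
```

View pics/w1.png

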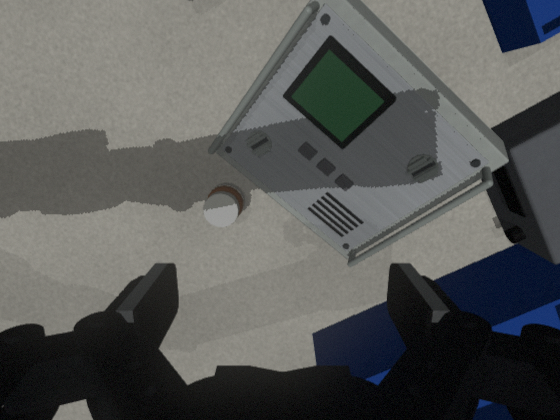

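Low screw at (260,145), high screw at (422,166), face corner bolts (228,150), (346,246), (475,163), (325,19).

```bash
python3 - <<'E'
from h import *
m=optics.camera_model("top");w,im=load("w1");f=lambda a,b:(128+a/2.6,135+b/2.6)
P={}
for n,a,b in(("low",(585,211),(260,145)),("high",(690,83),(422,166)),("LL",(571,247),(228,150)),("LR",(732,194),(346,246)),("HR",(711,42),(475,163)),("HL",(537,98),(325,19))):
    P[n],e=two(m,f(*a),w,b);print(n,P[n].round(4),round(e,4))
x=(P["HR"]-P["LR"]);print("yaw x",np.degrees(np.arctan2(x[1],x[0])),"slope",np.degrees(np.arctan2(x[2],np.hypot(*x[:2]))))
y=(P["LL"]-P["LR"]);print("yaw y",np.degrees(np.arctan2(y[1],y[0]))-90)
x=(P["HL"]-P["LL"]);print("yaw x",np.degrees(np.arctan2(x[1],x[0])),"slope",np.degrees(np.arctan2(x[2],np.hypot(*x[:2]))))
# slot crops
cv2.imwrite("pics/s.png",np.hstack([cv2.resize(im[v-25:v+25,u-25:u+25],(400,400),interpolation=cv2.INTER_CUBIC) for u,v in((260,145),(422,166))]))
E
```

```text
low [ 0.5142 -0.2429  0.0646] 0.0003
high [ 0.6445 -0.3317  0.1589] 0.0023
LL [ 0.4744 -0.23    0.0473] 0.0016
LR [ 0.5425 -0.4215  0.0337] 0.0006
HR [ 0.6908 -0.356   0.1533] 0.002
HL [ 0.627  -0.1738  0.145 ] 0.0019
yaw x 23.839854227263213 slope 36.43508761476448
yaw y 19.577288456381922
yaw x 20.204494020972785 slope 30.985996306345754
```

Emit:
{"name": "drive_tool", "arguments": {"deltas": [{"gripper": 0,"offset": [0.337,-0.13,-0.003],"angular": [0,0,0]},{"gripper": 0,"offset": [0.337,-0.13,-0.003],"angular": [0,0,0]},{"gripper": 0,"offset": [0.337,-0.13,-0.003],"angular": [0,0,0]},{"gripper": 0,"offset": [0.337,-0.13,-0.003],"angular": [0,0,0]},{"gripper": 0,"offset": [0.337,-0.13,-0.003],"angular": [0,0,0]}]}}

```text
t: 1.85
eef_pos: [0.5611, -0.035, 0.4187]
tool_rot: [0.0, 0.868, 0.497, -0.001]
contact_force: [0.6, 0.0, -0.6]
gripper_width: 0.995
grasp_force: 0.0
```

```bash
python3 - <<'E'
from h import *
print(tool()[0]);plan([.52,.22,.38],down(np.radians(60-90)))
E
```

```text
[ 0.56114891 -0.034975    0.41871697]
off [ 0.1993 -0.1644  0.0385] ang [-0.0002  0.0017 -0.0081] q [ 0.34  0.24 -0.47  1.65  0.11  1.28 -0.68] t 1.85
```

Emit:
{"name": "drive_tool", "arguments": {"deltas": [{"gripper": 0,"offset": [0.2,-0.164,0.038],"angular": [0,0,0]},{"gripper": 0,"offset": [0.2,-0.164,0.038],"angular": [0,0,0]},{"gripper": 0,"offset": [0.2,-0.164,0.038],"angular": [0,0,0]},{"gripper": 0,"offset": [0.2,-0.164,0.038],"angular": [0,0,0]},{"gripper": 0,"offset": [0.2,-0.164,0.038],"angular": [0,0,0]}]}}

```text
t: 2.35
eef_pos: [0.5221, 0.2091, 0.3821]
tool_rot: [0.001, 0.868, 0.497, -0.0]
contact_force: [0.3, -0.1, 0.5]
gripper_width: 1.003
grasp_force: 0.0
```

Emit:
{"name": "drive_tool", "arguments": {"deltas": [{"gripper": 0,"offset": [0,0,0],"angular": [0,0,0]},{"gripper": 0,"offset": [0,0,0],"angular": [0,0,0]}]}}

```text
t: 2.55
eef_pos: [0.5219, 0.2091, 0.382]
tool_rot: [0.0, 0.867, 0.499, -0.001]
contact_force: [-0.0, 0.1, -0.5]
gripper_width: 0.998
grasp_force: 0.0
```

```bash
python3 - <<'E'
from h import *
print(tool()[0]);m,im=shot("w2")
w1,a=load("w1");b=np.zeros((600,800,3),np.uint8)
big=cv2.resize(im[:300],(748,400),interpolation=cv2.INTER_CUBIC)
b[:400,:748]=big
b[400:]=np.hstack([cv2.resize(a[v-20:v+20,u-40:u+40],(400,200),interpolation=cv2.INTER_CUBIC) for u,v in((260,145),(422,166))])
cv2.imwrite("pics/w2v.png",b)
E
```

```text
[0.5219467  0.20910769 0.38200786]
```

View pics/w2v.png

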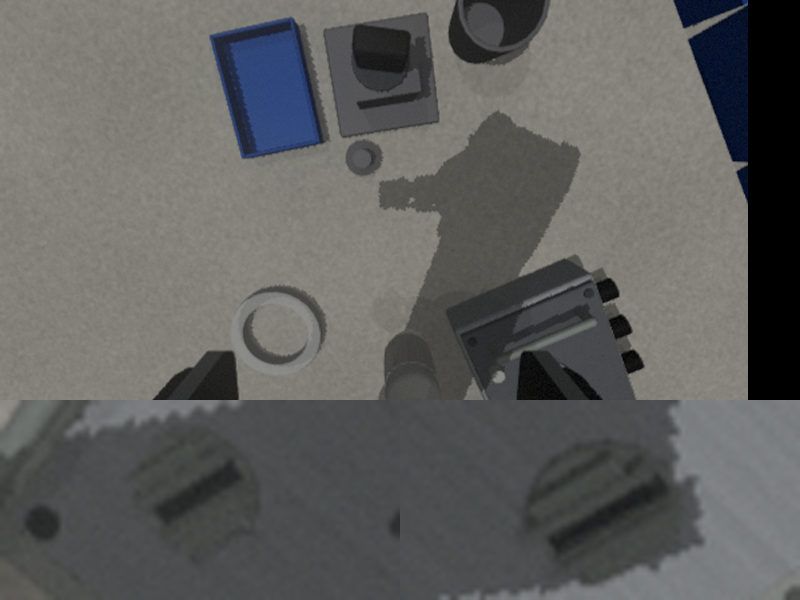

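Driver handle top at about (382,38) in the view (view scale 1.335), wide side nearly along image x; both console slots lie about 30° up-right in w1.

```bash
python3 - <<'E'
from h import *
m,im=load("w2");g=im.max(2)
r=g[5:70,255:315];print(r[::3,::3])
msk=((g<34)*255).astype(np.uint8);msk[75:]=0;msk[:,:258]=0;msk[:,312:]=0
c=max(cv2.findContours(msk,0,1)[0],key=cv2.contourArea);print(cv2.approxPolyDP(c,3,True)[:,0].tolist(),cv2.minAreaRect(c))
h=onz(m,286,29,.149);print(h, onz(m,285,49,.085))
for c in((325,28),(428,13),(438,122),(342,136)): print(onz(m,c[0]/1.336,c[1]/1.333,.005))
E
```

```text
[[124 125 130 128 130 132 134 130 132 128 131 125 131 129 133 131 133 130
  123 127]
 [126 119 125 129 129 129 131 131 132 125 130 131 130 128 135 131 129 131
  129 131]
 [130 128 134 129 127 127 127 127 128 129 126 131 123 129 130 130 103  93
   80  78]
 [133 130 126 126 124 125 130 129 133 132 104  99  78  79  83  82  83  82
   81  81]
 [125 126 124 123 100  96  76  79  81  86  87  82  84  86  85  86  85  85
   84  84]
 [ 76  83  81  80  38  37  33  35  40  49  62  68  84  85  83  82  86  83
   85  85]
 [ 87  88  87  62  39  39  39  43  37  36  33  36  36  33  29  33  45  84
   85  81]
 [ 87  85  86  48  38  39  39  39  40  40  35  37  39  33  33  37  30  37
   84  82]
 [ 87  87  90  41  37  39  39  38  41  39  37  34  38  36  38  33  37  35
   81  59]
 [ 86  85  87  31  43  41  42  41  39  37  39  39  40  38  33  34  34  40
   83  55]
 [ 86  86  86  34  45  41  45  40  39  39  40  36  38  35  36  36  35  38
   55  55]
 [ 87  86  86  42  31  33  36  36  35  38  34  36  39  39  40  39  35  43
   54  56]
 [ 85  86  87  56  29  27  31  29  28  28  31  27  30  29  34  33  29  45
   56 
[... 470 characters left out ...]
1  58  56  57  55  56  53  80  79
   80  79]
 [ 89  87  86  88  87  75  62  54  58  56  58  54  55  53  57  52  80  82
   81  80]
 [ 87  86  88  88  87  88  69  52  58  55  59  54  55  44  79  79  80  78
   81  79]
 [ 88  87  87  85  86  87  87  84  77  60  48  69  73  80  80  78  81  79
   80  73]]
[[305, 25], [300, 23], [305, 31], [303, 41], [265, 38], [267, 49], [299, 54], [305, 42]] ((288.637939453125, 43.155181884765625), (28.099576950073242, 44.38157653808594), 66.80140686035156)
[0.58902395 0.31828968 0.149     ] [0.58632836 0.31436426 0.085     ]
[0.56629543 0.37426014 0.005     ]
[0.648244   0.33994359 0.005     ]
[0.61379062 0.25765778 0.005     ]
[0.53258278 0.29088288 0.005     ]
```

```bash
python3 - <<'E'
from h import *
plan([.589,.316,.25],down(np.radians(143.5-90)))
E
```

```text
off [0.1272 0.0027 0.132 ] ang [-1.5000e-03  1.9000e-03 -1.8615e+00] q [ 0.    0.28 -0.6   1.7   0.17  1.21 -1.17] t 2.6
```

Emit:
{"name": "drive_tool", "arguments": {"deltas": [{"gripper": 0,"offset": [0.127,0.003,0.082],"angular": [0,0,-0.95]},{"gripper": 0,"offset": [0.127,0.003,0.082],"angular": [0,0,-0.95]},{"gripper": 0,"offset": [0.127,0.003,0.082],"angular": [0,0,-0.95]},{"gripper": 0,"offset": [0.127,0.003,0.082],"angular": [0,0,-0.95]},{"gripper": 0,"offset": [0.127,0.003,0.082],"angular": [0,0,-0.95]}]}}

```text
t: 3.1
eef_pos: [0.5898, 0.3159, 0.2981]
tool_rot: [-0.001, 0.624, 0.782, -0.002]
contact_force: [-0.2, -0.9, 0.1]
gripper_width: 0.998
grasp_force: 0.0
```

Emit:
{"name": "drive_tool", "arguments": {"deltas": [{"gripper": 0,"offset": [0,0,0.03],"angular": [0,0,-0.91]},{"gripper": 0,"offset": [0,0,0.03],"angular": [0,0,-0.91]},{"gripper": 0,"offset": [0,0,0.03],"angular": [0,0,-0.91]},{"gripper": 0,"offset": [0,0,0.03],"angular": [0,0,-0.91]},{"gripper": 0,"offset": [0,0,0.03],"angular": [0,0,-0.91]}]}}

```text
t: 3.6
eef_pos: [0.5903, 0.3144, 0.2702]
tool_rot: [0.0, 0.312, 0.95, -0.001]
contact_force: [-0.3, -0.5, -0.3]
gripper_width: 0.999
grasp_force: 0.0
```

```bash
python3 - <<'E'
from h import *
print(tool()[0]);plan([.589,.316,.173],down(np.radians(143.5-90)))
E
```

```text
[0.59029475 0.31441316 0.27016492]
off [0.0021 0.0007 0.0972] ang [-0.0023  0.0018  0.0025] q [-0.01  0.64 -0.86  1.56  0.52  1.18 -0.04] t 3.6
```

Emit:
{"name": "drive_tool", "arguments": {"deltas": [{"gripper": 0,"offset": [0.002,0.001,0.04],"angular": [0,0,0]},{"gripper": 0,"offset": [0.002,0.001,0.08],"angular": [0,0,0]},{"gripper": 0,"offset": [0.002,0.001,0.097],"angular": [0,0,0]},{"gripper": 0,"offset": [0.002,0.001,0.097],"angular": [0,0,0]},{"gripper": 255,"offset": [0.002,0.001,0.097],"angular": [0,0,0]}], "grip_force": 80}}

```text
t: 4.1
eef_pos: [0.5885, 0.3195, 0.1749]
tool_rot: [0.0, 0.313, 0.95, 0.0]
contact_force: [-0.0, 0.7, -0.1]
gripper_width: 0.86
grasp_force: 0.0
```

Emit:
{"name": "drive_tool", "arguments": {"deltas": [{"gripper": 255,"offset": [0,0,0],"angular": [0,0,0]},{"gripper": 255,"offset": [0,0,0],"angular": [0,0,0]},{"gripper": 255,"offset": [0,0,0],"angular": [0,0,0]},{"gripper": 255,"offset": [0,0,0],"angular": [0,0,0]},{"gripper": 255,"offset": [0,0,0],"angular": [0,0,0]}]}}

```text
t: 4.6
eef_pos: [0.5878, 0.3204, 0.1748]
tool_rot: [0.001, 0.313, 0.95, 0.0]
contact_force: [-1.5, -0.3, 5.5]
gripper_width: 0.176
grasp_force: 78.6
```

Emit:
{"name": "drive_tool", "arguments": {"deltas": [{"gripper": 255,"offset": [0,0,0],"angular": [0,0,0]},{"gripper": 255,"offset": [0,0,0],"angular": [0,0,0]},{"gripper": 255,"offset": [0,0,0],"angular": [0,0,0]}]}}

```text
t: 4.9
eef_pos: [0.5878, 0.3204, 0.1748]
tool_rot: [0.0, 0.313, 0.95, 0.0]
contact_force: [-0.8, -0.3, 6.0]
gripper_width: 0.18
grasp_force: 78.6
```

```bash
python3 - <<'E'
from h import *
p,r,o=tool();print(p,r.as_matrix().round(3),o)
E
```

```text
[0.58776583 0.32039125 0.17480368] [[-0.805  0.594  0.001]
 [ 0.594  0.805  0.   ]
 [-0.001  0.001 -1.   ]] {'t': 4.9, 'q': array([-0.05638846,  0.74028234, -0.80258654,  1.63275181,  0.60171502,
        1.03060064, -0.11279222]), 'joint_vel': array([ 0.00077956, -0.00051965, -0.0002159 , -0.00026709, -0.00095229,
       -0.00132211,  0.00247435]), 'joint_torque': array([-3.80727192e-01, -5.91498721e+01, -1.30479893e+01, -2.08377510e+01,
        1.52896217e-02, -4.01793066e-01, -7.15207410e-03]), 'eef_pos': array([0.58776583, 0.32039125, 0.17480368]), 'tool_rot': array([4.91871583e-04, 3.12621210e-01, 9.49877670e-01, 3.85028121e-04]), 'contact_force': array([-0.75473377, -0.26350068,  6.01259312]), 'torque': array([-0.28244245,  0.13584665,  0.00959707]), 'grasp_force': 78.56757760047913, 'gripper_width': 0.17950732147496667}
```

Emit:
{"name": "drive_tool", "arguments": {"deltas": [{"gripper": 255,"offset": [0,0,-0.04],"angular": [0,0,0]},{"gripper": 255,"offset": [0,0,-0.08],"angular": [0,0,0]},{"gripper": 255,"offset": [0,0,-0.12],"angular": [0,0,0]},{"gripper": 255,"offset": [0,0,-0.16],"angular": [0,0,0]},{"gripper": 255,"offset": [0,0,-0.19],"angular": [0,0,0]}]}}

```text
t: 5.4
eef_pos: [0.5873, 0.3204, 0.3663]
tool_rot: [0.0, 0.312, 0.95, 0.001]
contact_force: [-0.3, -0.2, -0.7]
gripper_width: 0.178
grasp_force: 78.1
```

Emit:
{"name": "drive_tool", "arguments": {"deltas": [{"gripper": 255,"offset": [0,0,0],"angular": [0,0,0]},{"gripper": 255,"offset": [0,0,0],"angular": [0,0,0]}]}}

```text
t: 5.6
eef_pos: [0.5873, 0.32, 0.3637]
tool_rot: [0.0, 0.313, 0.95, -0.0]
contact_force: [-0.5, -0.5, -1.7]
gripper_width: 0.179
grasp_force: 78.1
```

```bash
python3 - <<'E'
from h import *
p,r,o=tool();print(p,o["gripper_width"],o["grasp_force"]);m,im=shot("w3")
for d in(.054,.054+.104): print(proj(m,p+r.apply([0,0,d])))
plan([.541,.050,.365],down(np.radians(142-90)))
E
```

```text
[0.58726464 0.32001128 0.36373008] 0.17912562662074497 78.13015937805176
(np.float64(282.85458313348977), np.float64(289.1642451797504))
(np.float64(282.6942937857244), np.float64(213.5869933908812))
off [-0.123  -0.2443 -0.002 ] ang [-0.0026 -0.0002  0.0349] q [-0.01  0.57 -0.9   1.46  0.45  1.33  0.  ] t 5.65
```

View pics/w3.png

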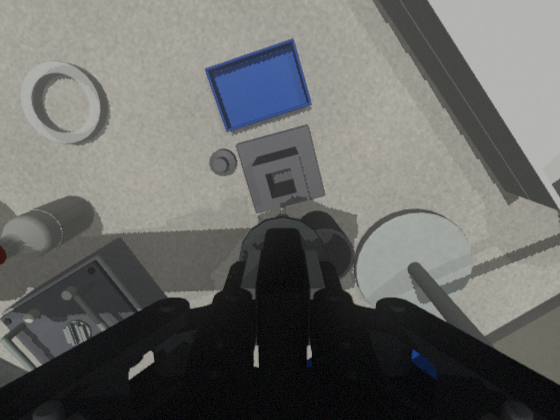

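Flange around (281,250) hides most of the blade, only its +x tip peeks out near (283,213); stand mouth (281,178), flat screw (77,332).

```bash
python3 - <<'E'
from h import *
m,im=load("w3");f=onz(m,77,332,.079);print(f)
g=im.max(2);print(g[190:222:2,262:304:2])
a=[.591,.0155]
print(plan([f[0]+.0,f[1],.30],down(np.radians(142-90))))
E
```

```text
[0.59077458 0.02078827 0.079     ]
[[100 101 103  99  47  49  50  51  51  51  49  51  51  50  49  51  50  83
  102 102 100]
 [103 103 101 101  68  48  51  51  50  53  53  50  51  51  50  51  61  83
  101 101 100]
 [102 101 101 101  92  48  51  49  52  53  50  51  58  71  88  96 101  99
  100 100 100]
 [104 101 102  99  97  48  52  45  56  73  86  94 102  99  98  71 101  78
   80  86  84]
 [101 103 102  99 101  75  86  96 101 101  98 100 100 103  80  66  66  66
   67  65  70]
 [101 101 102 102 103 101 102 101 100  99  98 102  96  67  65  69  66  64
   67  68  67]
 [100 102  99  98  99 100 101 101 100  92  86  80  66  67  65  67  69  68
   78  92  98]
 [100 100 100 102 102  99 102 100 100  77  70  70  68  63  75  94  98 104
  102  98 104]
 [101  99 101 100 100  99  99  99  99  75  72  67  96 104 101  99 102 103
   96  98 100]
 [100  99 100  99  97  99 103  98 102 106 125  90  99  99  97  97  98  98
   98 102 102]
 [102  96 107 104  99 102 101  99 100  91  96  94 100  98  97  99  99  98
   95 101  99]
 [107 136  99 105 100  98  99 101 101  84  96  90 101 100 100  96 103 102
  101 101 100]
 [ 98 106 100 101 100 101 100  97  81  62  72  70  73  99  94 100 103 101
  101  98 103]
 [101 103 102 102  99 102  96  64  52  48  43  44  50  66 101  97  96 101
  100  97  81]
 [ 99 106  83  76  65  48  41  38  53  61  67  64  57  44  41  43  59  70
   75  85  40]
 [ 85  48  46  55  65  66  71  72  70  71  70  69  72  69  67  65  63  56
   44  39  39]]
off [-0.1804 -0.2381  0.0629] ang [-0.0026 -0.0002  0.0349] q [-0.01  0.57 -0.9   1.46  0.45  1.33  0.  ] t 5.65
(array([-0.18038782, -0.23807823,  0.06292689]), array([-0.00255478, -0.00022046,  0.03488404]))
```

Emit:
{"name": "drive_tool", "arguments": {"deltas": [{"gripper": 255,"offset": [-0.18,-0.238,0.03],"angular": [0,0,0.035]},{"gripper": 255,"offset": [-0.18,-0.238,0.03],"angular": [0,0,0.035]},{"gripper": 255,"offset": [-0.18,-0.238,0.03],"angular": [0,0,0.035]},{"gripper": 255,"offset": [-0.18,-0.238,0.03],"angular": [0,0,0.035]},{"gripper": 255,"offset": [-0.18,-0.238,0.03],"angular": [0,0,0.035]}]}}

```text
t: 6.15
eef_pos: [0.5893, 0.0688, 0.3365]
tool_rot: [-0.001, 0.326, 0.946, -0.001]
contact_force: [0.7, 1.1, -0.8]
gripper_width: 0.174
grasp_force: 78.5
```

Emit:
{"name": "drive_tool", "arguments": {"deltas": [{"gripper": 255,"offset": [-0.029,-0.039,0.02],"angular": [0,0,0]},{"gripper": 255,"offset": [-0.029,-0.039,0.02],"angular": [0,0,0]},{"gripper": 255,"offset": [-0.029,-0.039,0.02],"angular": [0,0,0]}]}}

```text
t: 6.45
eef_pos: [0.5882, 0.0202, 0.3162]
tool_rot: [-0.002, 0.327, 0.945, -0.001]
contact_force: [0.9, 1.1, -1.5]
gripper_width: 0.177
grasp_force: 78.5
```

```bash
python3 - <<'E'
from h import *
p,r,o=tool();print(p);plan([.591,.018,.26],down(np.radians(142-90)))
E
```

```text
[0.58817924 0.02015642 0.31624211]
off [-0.0037  0.0002  0.0562] ang [-0.0041 -0.0042 -0.0051] q [ 0.53  0.47 -0.89  1.71  0.39  1.16  0.43] t 6.45
```

Emit:
{"name": "drive_tool", "arguments": {"deltas": [{"gripper": 255,"offset": [-0.004,0,0.04],"angular": [-0.004,-0.004,0]},{"gripper": 255,"offset": [-0.004,0,0.056],"angular": [-0.004,-0.004,0]},{"gripper": 255,"offset": [-0.004,0,0.056],"angular": [-0.004,-0.004,0]},{"gripper": 255,"offset": [-0.004,0,0.056],"angular": [-0.004,-0.004,0]}]}}

```text
t: 6.85
eef_pos: [0.5923, 0.0217, 0.2632]
tool_rot: [0.002, 0.325, 0.946, 0.001]
contact_force: [-0.2, 0.0, -1.3]
gripper_width: 0.176
grasp_force: 78.7
```

```bash
python3 - <<'E'
from h import *
p,r,o=tool();m,im=shot("w4");print(p,r.as_matrix().round(3))
for P in([0,0,.158],[.009,0,.158],[.009,.0015,.158]): print(proj(m,p+r.apply(P)))
for n in("w3","w4"):pass
cv2.imwrite("pics/w4v.png",cv2.resize(im[150:250,222:342],(720,600),interpolation=cv2.INTER_CUBIC))
E
```

```text
[0.59230239 0.02169631 0.26321515] [[-0.789  0.614  0.004]
 [ 0.614  0.789  0.001]
 [-0.002  0.003 -1.   ]]
(np.float64(282.70300659174865), np.float64(213.64162091430168))
(np.float64(282.68785112835417), np.float64(200.72151834224903))
(np.float64(284.9332702568808), np.float64(200.71869870173688))
```

View pics/w4v.png

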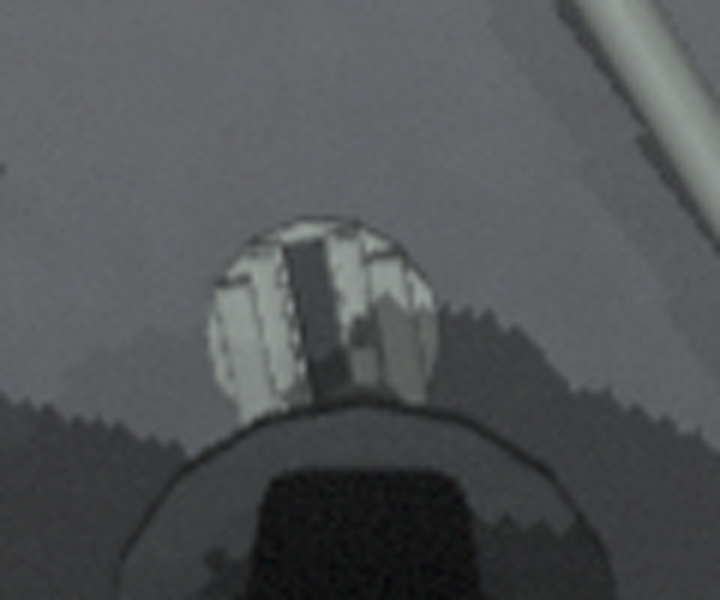

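Head at view (323,333), slot a dark band leaning 7.5° left, blade tip patch at (367,~345 top); driver's axis sits about 4 mm behind tool centre in x.

```bash
cat >> h.py <<'E'
def tip(u,v,m,p,r,z): # pixel -> tool-frame point on the plane at tool depth z
    c,d=ray(m,u,v);n=r.apply([0,0,1.]);q=c+d*(np.dot(p+n*z-c,n)/np.dot(d,n));return r.inv().apply(q-p)
E
python3 - <<'E'
from h import *
m,im=load("w4");p,r,o=tool();V=lambda a,b:(222+(a+.5)/6-.5,150+(b+.5)/6-.5)
print("flange edge",tip(*V(365,403),m,p,r,.088),"L/R", tip(*V(118,585),m,p,r,.088),tip(*V(612,585),m,p,r,.088))
print("blade end",tip(*V(367,340),m,p,r,.158))
zt=p[2]-.079;
print("head c",tip(*V(323,333),m,p,r,zt),"slot c",tip(*V(317.5,333),m,p,r,zt),"top",tip(*V(323,217),m,p,r,zt),"LR",tip(*V(210,333),m,p,r,zt),tip(*V(437,333),m,p,r,zt))
a,b=tip(*V(303,245),m,p,r,zt),tip(*V(325,395),m,p,r,zt);print("slot yaw rel tool",np.degrees(np.arctan2(*(a-b)[1::-1])))
print(im.max(2)[186:218:2,254:298])
E
```

```text
flange edge [ 0.01991019 -0.00047227  0.088     ] L/R [ 0.004763  -0.0201776  0.088    ] [0.0047431  0.01919463 0.088     ]
blade end [ 0.00595237 -0.00034583  0.158     ]
head c [-0.00046733 -0.00583909  0.18494369] slot c [-0.00046685 -0.00652427  0.18494369] top [ 0.01427059 -0.0057459   0.18494369] LR [-0.00045737 -0.01991754  0.18494369] [-0.00047738  0.00836154  0.18494369]
slot yaw rel tool -7.656464522975366
[[104 105 106 104 102 103 101 102 102 100 104 101 102 102 104 101 101  92
   85  86  87  88  81  80  86  92  94  88 103 103 102 105 103 104 103 103
  102 102 104 102 102 103 101 101]
 [105 103 102 102 101 103 103 101 100 101 101 100  89  95 112 118 134 148
  157 158 151 143 119  99  86  87  95  92 115  93  87  99 104 104 105 104
  104 100 103 104 100 104 105 106]
 [103 104 103 102 101  99 102 102  97  80  73  83  94  98 102 109 108  96
   89  88  70  68 114 140 131 136 131 131 123 154 149 135 113  87  87 103
  104 102 102 102 103 102 103 101]
 [103 102 104 101 104 102 102  96 104 105  97 115 116 124 140  72  72  73
   71  74  73  77 105 149 152 152 150 139 107 105  86  81
[... 1548 characters left out ...]
0 138 139 140 133 118 143 139 136 130 109
  115  52  54  52  48  49  46  55  78  98  96  96  86  71  86  96  94  97
   97  91  82  95  74  65  66  66]
 [ 94  92  94 103 139 133 107 131 137 136 140 136 123 122 144 139 130 102
  102  52  47  49  47  49  47  49  65  98  97  98  90  78  84  95  97  97
   95  94  85  84  67  65  65  66]
 [ 92  94  94  94 102 126 137 129 136 137 138 138 129 112 140 134 105  84
   75  65  44  46  47  51  53  58  63  64  66  71  69  64  67  82  93  94
   95  96  85  59  63  67  66  63]
 [ 94  93  96  94  95  95 101 119 133 135 135 139 134 123 118  90  86  85
   80  81  47  46  45  49  47  44  43  42  42  43  45  43  51  49  60  82
   97  97  90  67  65  69  63  68]]
```

```bash
cat >> h.py <<'E'
import json
def goal(S,az,h,bx=-.001,by=-.0004,n=(0,0,1.)):
    "TCP pose with the blade over S (slot floor centre), tip h above it, tool x along world azimuth-vector az, tool z = -n"
    n=np.array(n)/np.linalg.norm(n);x=np.array(az)-np.dot(az,n)*n;x/=np.linalg.norm(x)
    r=R.from_matrix(np.c_[x,np.cross(-n,x),-n]);return np.array(S)+n*h-r.apply([bx,by,.1598]),r
E
python3 - <<'E'
from h import *
p,r,o=tool();Ps=p+r.apply([-.0005,-.0062,p[2]-.079]);x=(r*R.from_euler("z",-7.5,degrees=True)).apply([1,0,0])
S=[float(Ps[0]),float(Ps[1]),.073];x=[float(x[0]),float(x[1]),0.]
json.dump([S,x],open("flat.json","w"));print(S,x,np.degrees(np.arctan2(x[1],x[0])))
plan(*goal(S,x,.012))
E
```

```text
[0.590352866439941, 0.016685039579751298, 0.073] [-0.8623402479364772, 0.5063124538189773, 0.0] 149.5811993360995
off [-0.     -0.0052  0.0191] ang [ 0.0054  0.0049 -0.1667] q [ 0.5   0.52 -0.86  1.76  0.45  1.07  0.39] t 6.9
```

Emit:
{"name": "drive_tool", "arguments": {"deltas": [{"gripper": 255,"offset": [0,-0.005,0.01],"angular": [0.005,0.005,-0.167]},{"gripper": 255,"offset": [0,-0.005,0.017],"angular": [0.005,0.005,-0.167]},{"gripper": 255,"offset": [0,-0.005,0.017],"angular": [0.005,0.005,-0.167]},{"gripper": 255,"offset": [0,-0.005,0.017],"angular": [0.005,0.005,-0.167]}]}}

```text
t: 7.3
eef_pos: [0.5896, 0.0167, 0.2464]
tool_rot: [-0.0, 0.264, 0.965, -0.0]
contact_force: [0.0, -0.3, -2.0]
gripper_width: 0.176
grasp_force: 78.7
```

```bash
python3 - <<'E'
from h import *
plan(*goal(*json.load(open("flat.json")),.0))
E
```

```text
off [0.0003 0.0007 0.0136] ang [-0.0004 -0.0001 -0.0043] q [ 0.52  0.55 -0.88  1.78  0.48  1.05  0.5 ] t 7.3
```

Emit:
{"name": "drive_tool", "arguments": {"deltas": [{"gripper": 255,"offset": [0,0.001,0.004],"angular": [0,0,0]},{"gripper": 255,"offset": [0,0.001,0.008],"angular": [0,0,0]},{"gripper": 255,"offset": [0,0.001,0.011],"angular": [0,0,0]},{"gripper": 255,"offset": [0,0.001,0.013],"angular": [0,0,0]},{"gripper": 255,"offset": [0,0.001,0.013],"angular": [0,0,0]}]}}

```text
t: 7.8
eef_pos: [0.5898, 0.0173, 0.2328]
tool_rot: [-0.0, 0.263, 0.965, -0.0]
contact_force: [-0.4, 0.3, -1.5]
gripper_width: 0.176
grasp_force: 78.6
```

```bash
python3 - <<'E'
from h import *
plan(*goal(*json.load(open("flat.json")),.0));o=tool()[2];print(o["eef_pos"],o["contact_force"],o["torque"])
E
```

```text
off [ 0.0002  0.0001 -0.    ] ang [-0.0012 -0.0009 -0.0018] q [ 0.51  0.56 -0.87  1.79  0.5   1.03  0.48] t 7.8
[0.58984941 0.01730927 0.23277877] [-0.38464361  0.26826838 -1.53748891] [-0.01219407  0.01075263 -0.00045716]
```

Emit:
{"name": "drive_tool", "arguments": {"deltas": [{"gripper": 255,"offset": [0,0,0],"angular": [0,0,0.19]},{"gripper": 255,"offset": [0,0,0],"angular": [0,0,0.38]},{"gripper": 255,"offset": [0,0,0],"angular": [0,0,0.57]},{"gripper": 255,"offset": [0,0,0],"angular": [0,0,0.76]},{"gripper": 255,"offset": [0,0,0],"angular": [0,0,0.95]}]}}

```text
t: 8.3
eef_pos: [0.5906, 0.0179, 0.2329]
tool_rot: [0.0, 0.599, 0.801, 0.001]
contact_force: [3.1, 1.6, -4.6]
gripper_width: 0.179
grasp_force: 78.3
```

```bash
python3 - <<'E'
from h import *
plan(*goal(*json.load(open("flat.json")),.0));o=tool()[2];print(o["eef_pos"],o["contact_force"],o["torque"])
E
```

```text
off [-0.0001 -0.0009  0.0001] ang [ 2.000e-03  1.000e-04 -9.588e-01] q [ 0.39  0.51 -0.7   1.79  0.39  0.98 -0.18] t 8.3
[0.59057469 0.01788545 0.23292452] [ 3.09814982  1.5902261  -4.58164038] [ 0.45706046 -0.89520477  0.0757538 ]
```

Emit:
{"name": "drive_tool", "arguments": {"deltas": [{"gripper": 255,"offset": [0,0,0],"angular": [0,0,0.17]},{"gripper": 255,"offset": [0,0,0],"angular": [0,0,0.34]},{"gripper": 255,"offset": [0,0,0],"angular": [0,0,0.51]},{"gripper": 255,"offset": [0,0,0],"angular": [0,0,0.68]},{"gripper": 255,"offset": [0,0,0],"angular": [0,0,0.75]}]}}

```text
t: 8.8
eef_pos: [0.5913, 0.0179, 0.2331]
tool_rot: [0.001, 0.805, 0.593, 0.002]
contact_force: [4.6, 1.4, -4.5]
gripper_width: 0.179
grasp_force: 78.1
```

```bash
python3 - <<'E'
from h import *
plan(*goal(*json.load(open("flat.json")),.0));o=tool()[2];print(o["eef_pos"],o["contact_force"],o["torque"])
E
```

```text
off [-0.0009 -0.0014  0.0003] ang [ 4.6000e-03  5.0000e-04 -1.7064e+00] q [ 0.3   0.48 -0.57  1.8   0.31  0.95 -0.7 ] t 8.8
[0.59132092 0.01794447 0.23311472] [ 4.59035267  1.35147271 -4.51654721] [ 0.38369337 -1.49523162  0.05448942]
```

Emit:
{"name": "drive_tool", "arguments": {"deltas": [{"gripper": 255,"offset": [-0.0005,-0.001,0],"angular": [0,0,0.1]},{"gripper": 255,"offset": [-0.0005,-0.001,0],"angular": [0,0,0.2]},{"gripper": 255,"offset": [-0.0005,-0.001,0],"angular": [0,0,0.3]},{"gripper": 255,"offset": [-0.0005,-0.001,0],"angular": [0,0,0.3]}]}}

```text
t: 9.2
eef_pos: [0.591, 0.0179, 0.2331]
tool_rot: [0.001, 0.868, 0.497, 0.003]
contact_force: [6.8, 0.5, -8.1]
gripper_width: 0.179
grasp_force: 78.5
```

```bash
python3 - <<'E'
from h import *
plan(*goal(*json.load(open("flat.json")),.0));o=tool()[2];print(o["eef_pos"],o["contact_force"],o["torque"])
E
```

```text
off [-0.001  -0.0009  0.0003] ang [ 7.6000e-03  9.0000e-04 -2.0009e+00] q [ 0.26  0.47 -0.52  1.8   0.28  0.94 -0.91] t 9.2
[0.5909708  0.01788744 0.23314683] [ 6.77635878  0.48129799 -8.09249159] [ 0.26943582 -2.29400217  0.68953516]
```

Emit:
{"name": "drive_tool", "arguments": {"deltas": [{"gripper": 255,"offset": [0,0,0],"angular": [0,0,-0.16]},{"gripper": 255,"offset": [0,0,-0.01],"angular": [0,0,-0.16]},{"gripper": 255,"offset": [0,0,-0.05],"angular": [0,0,-0.16]},{"gripper": 255,"offset": [0,0,-0.09],"angular": [0,0,-0.16]},{"gripper": 255,"offset": [0,0,-0.13],"angular": [0,0,-0.16]}]}}

```text
t: 9.7
eef_pos: [0.5885, 0.0173, 0.3641]
tool_rot: [-0.0, 0.835, 0.55, -0.001]
contact_force: [1.4, -1.1, -1.2]
gripper_width: 0.176
grasp_force: 80.2
```

```bash
cat > con.py <<'E'
from h import *
from scipy.optimize import least_squares
m=optics.camera_model("top");w,_=load("w1");f=lambda a,b:(128+a/2.6,135+b/2.6)
D=[("low",(585,211),(260,145)),("high",(690,83),(422,166)),("LL",(571,247),(228,150)),("LR",(732,194),(346,246)),("HR",(711,42),(475,163)),("HL",(537,98),(325,19))]
t=np.tan(np.pi/6)
def pts(v):
    cx,cy,yw,x1,x2,b,lx,ly,hx,hy,z0=v;L=[(lx,ly,.009),(hx,hy,.009),(x1,b,0),(x1,-b,0),(x2,-b,0),(x2,b,0)]
    Rz=R.from_euler("z",yw);out=[]
    for x,y,h in L: out.append(np.array([cx,cy,0])+Rz.apply([x-h*.5,y,z0+.035+(x+.11)*t+h*.866]))
    return out,Rz.apply([-.5,0,.866])
def res(v):
    e=[]
    for P,(n,a,b) in zip(pts(v)[0],D): e+=list((np.subtract(proj(m,P),f(*a)))/.7)+list(np.subtract(proj(w,P),b)/1.)
    return e+[v[-1]/.003]
s=least_squares(res,[.58,-.29,.36,-.09,.07,.1,-.05,.06,.05,-.05,0])
P,n=pts(s.x);print(s.x.round(4),np.round(s.fun,1).tolist(),"n",n.round(3));
for k in(0,1):print(D[k][0],P[k].round(4))
json.dump([P[0].tolist(),P[1].tolist(),n.tolist()],open("con.json","w"))
E
python3 - <<'E'
from con import *
print(tool()[0])
plan(*goal(P[0],[-1,0,0],.09,n=n))
plan(*goal(P[0],[-1,0,0],.035,n=n))
E
```

```text
[ 0.5952 -0.2915  0.3481 -0.0925  0.0716  0.0996 -0.0544  0.074   0.0414
 -0.0656 -0.    ] [0.7, -0.6, -0.6, -0.1, -0.6, -0.8, -0.2, 0.5, -0.8, -0.2, -0.0, 0.1, -0.2, -0.6, -0.5, 0.2, -0.4, -1.2, 0.0, 0.3, -0.6, -0.8, -0.2, 0.8, -0.0] n [-0.47  -0.171  0.866]
low [ 0.5146 -0.2421  0.0749]
high [ 0.6523 -0.3406  0.1302]
[0.5884918  0.01726746 0.36407108]
off [-0.3528 -0.0572  0.0736] ang [-0.7651 -0.1634 -2.3908] q [ 0.32  0.34 -0.59  1.66  0.2   1.2  -0.72] t 9.7
off [-0.3339 -0.0371  0.1212] ang [-0.7651 -0.1634 -2.3908] q [ 0.32  0.34 -0.59  1.66  0.2   1.2  -0.72] t 9.7
```

Emit:
{"name": "drive_tool", "arguments": {"deltas": [{"gripper": 255,"offset": [-0.235,-0.038,0.03],"angular": [-0.29,-0.06,-0.92]},{"gripper": 255,"offset": [-0.235,-0.038,0.03],"angular": [-0.29,-0.06,-0.92]},{"gripper": 255,"offset": [-0.235,-0.038,0.03],"angular": [-0.29,-0.06,-0.92]},{"gripper": 255,"offset": [-0.235,-0.038,0.03],"angular": [-0.29,-0.06,-0.92]},{"gripper": 255,"offset": [-0.235,-0.038,0.03],"angular": [-0.29,-0.06,-0.92]}]}}

```text
t: 10.2
eef_pos: [0.4682, -0.1722, 0.3347]
tool_rot: [0.094, 0.614, 0.783, 0.038]
contact_force: [0.7, -0.1, -0.9]
gripper_width: 0.176
grasp_force: 80.3
```

```bash
python3 - <<'E'
from con import *
print(tool()[0])
plan(*goal(P[0],[-1,0,0],.09,n=n))
E
```

```text
[ 0.5952 -0.2915  0.3481 -0.0925  0.0716  0.0996 -0.0544  0.074   0.0414
 -0.0656 -0.    ] [0.7, -0.6, -0.6, -0.1, -0.6, -0.8, -0.2, 0.5, -0.8, -0.2, -0.0, 0.1, -0.2, -0.6, -0.5, 0.2, -0.4, -1.2, 0.0, 0.3, -0.6, -0.8, -0.2, 0.8, -0.0] n [-0.47  -0.171  0.866]
low [ 0.5146 -0.2421  0.0749]
high [ 0.6523 -0.3406  0.1302]
[ 0.46815977 -0.17224069  0.33471811]
off [-0.0876 -0.1034  0.0354] ang [-0.5012 -0.1134 -1.5713] q [ 0.79  0.12 -0.6   2.01  0.11  0.84  0.37] t 10.2
```

Emit:
{"name": "drive_tool", "arguments": {"deltas": [{"gripper": 255,"offset": [-0.06,-0.066,0.01],"angular": [-0.3,-0.07,-0.94]},{"gripper": 255,"offset": [-0.06,-0.066,0.01],"angular": [-0.3,-0.07,-0.94]},{"gripper": 255,"offset": [-0.06,-0.066,0.01],"angular": [-0.3,-0.07,-0.94]},{"gripper": 255,"offset": [-0.06,-0.066,0.01],"angular": [-0.3,-0.07,-0.94]},{"gripper": 255,"offset": [-0.06,-0.066,0.01],"angular": [-0.3,-0.07,-0.94]}]}}

```text
t: 10.7
eef_pos: [0.4212, -0.246, 0.3193]
tool_rot: [0.172, 0.354, 0.917, 0.069]
contact_force: [1.2, 0.6, -1.9]
gripper_width: 0.179
grasp_force: 80.3
```

```bash
sed -i 's/^P,n=pts(s.x);.*/P,n=pts(s.x)/;/^for k/d' con.py; python3 - <<'E'
from con import *
print(tool()[0])
plan(*goal(P[0],[-1,0,0],.05,n=n))
E
```

```text
[ 0.42121796 -0.2459922   0.31934338]
off [-0.0001 -0.0426  0.0565] ang [-0.2636 -0.0613 -0.8325] q [ 1.07  0.08 -0.6   2.11 -0.22  0.65  1.47] t 10.7
```

Emit:
{"name": "drive_tool", "arguments": {"deltas": [{"gripper": 255,"offset": [0,-0.043,0.05],"angular": [-0.263,-0.061,-0.83]},{"gripper": 255,"offset": [0,-0.043,0.05],"angular": [-0.263,-0.061,-0.83]},{"gripper": 255,"offset": [0,-0.043,0.05],"angular": [-0.263,-0.061,-0.83]},{"gripper": 255,"offset": [0,-0.043,0.05],"angular": [-0.263,-0.061,-0.83]},{"gripper": 255,"offset": [0,-0.043,0.05],"angular": [-0.263,-0.061,-0.83]}]}}

```text
t: 11.2
eef_pos: [0.4129, -0.2766, 0.2621]
tool_rot: [0.241, 0.026, 0.966, 0.095]
contact_force: [-0.0, -0.1, -1.0]
gripper_width: 0.175
grasp_force: 80.3
```

```bash
python3 - <<'E'
from con import *
print(tool()[0])
plan(*goal(P[0],[-1,0,0],.025,n=n))
E
```

```text
[ 0.41294697 -0.27660461  0.26213817]
off [ 0.0007 -0.0019  0.031 ] ang [-0.0001 -0.0004 -0.0056] q [ 1.4   0.27 -0.8   2.14 -0.46  0.56  2.52] t 11.2
```

Emit:
{"name": "drive_tool", "arguments": {"deltas": [{"gripper": 255,"offset": [0,-0.002,0.03],"angular": [0,0,0]},{"gripper": 255,"offset": [0,-0.002,0.03],"angular": [0,0,0]},{"gripper": 255,"offset": [0,-0.002,0.03],"angular": [0,0,0]},{"gripper": 255,"offset": [0,-0.002,0.03],"angular": [0,0,0]}]}}

```text
t: 11.6
eef_pos: [0.4275, -0.2735, 0.2367]
tool_rot: [0.24, 0.028, 0.966, 0.094]
contact_force: [-0.8, -1.0, -1.7]
gripper_width: 0.181
grasp_force: 80.2
```

```bash
python3 - <<'E'
from h import *
p,r,o=tool();m,im=shot("w5");print(p);np.savez("pics/w5",p=p,q=r.as_quat())
print(o["contact_force"]);cv2.imwrite("pics/w5v.png",cv2.resize(im[150:250,222:342],(720,600),interpolation=cv2.INTER_CUBIC))
E
```

```text
[ 0.42753523 -0.27349295  0.23665131]
[-0.80352633 -0.98312155 -1.6708275 ]
```

View pics/w5v.png

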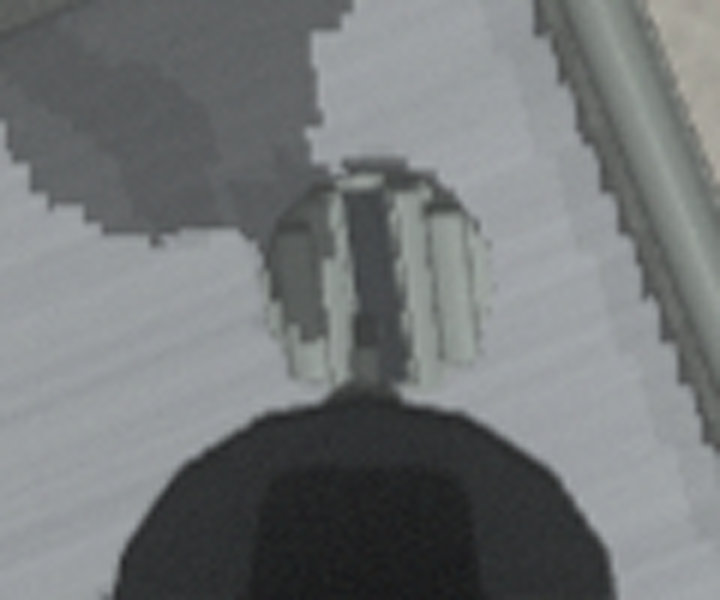

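Head centre at view (378,280), slot leaning 5° left through (377,280), blade patch at (367,345).

```bash
cat > slot.py <<'E'
from con import *
def slot(name,k,hc,a,b,z=None):
    m,im=load(name);d=np.load(f"pics/{name}.npz");p,r=d["p"],R.from_quat(d["q"]);V=lambda a,b:(222+(a+.5)/6-.5,150+(b+.5)/6-.5)
    zt=z or float(r.inv().apply(P[k]-p)[2]);c=tip(*V(*hc),m,p,r,zt);e=tip(*V(*a),m,p,r,zt)-tip(*V(*b),m,p,r,zt)
    S=p+r.apply(c+[0,0,.006]);x=r.apply(e/np.linalg.norm(e));print("depth",zt,"tool pt",c,"lean",np.degrees(np.arctan2(e[1],e[0])),"fit err",r.inv().apply(P[k]-p)-c)
    json.dump([S.tolist(),x.tolist()],open(("low","high")[k]+".json","w"));return S,x
E
python3 - <<'E'
from slot import *
S,x=slot("w5",0,(377,280),(369,200),(383,350));print(S)
plan(*goal(S,x,.012,n=n))
E
```

```text
depth 0.1863684568776116 tool pt [0.00530973 0.0008956  0.18636846] lean -5.193296479488137 fit err [-4.86750632e-03 -9.10149984e-04 -5.55111512e-17]
[ 0.51316629 -0.23970739  0.06765286]
off [0.0065 0.0009 0.0207] ang [-0.0036 -0.0006 -0.1153] q [ 1.34  0.33 -0.78  2.15 -0.42  0.48  2.48] t 11.65
```

Emit:
{"name": "drive_tool", "arguments": {"deltas": [{"gripper": 255,"offset": [0.0065,0.001,0.01],"angular": [-0.003,0,-0.115]},{"gripper": 255,"offset": [0.0065,0.001,0.018],"angular": [-0.003,0,-0.115]},{"gripper": 255,"offset": [0.0065,0.001,0.018],"angular": [-0.003,0,-0.115]},{"gripper": 255,"offset": [0.0065,0.001,0.018],"angular": [-0.003,0,-0.115]}]}}

```text
t: 12.05
eef_pos: [0.4304, -0.269, 0.2179]
tool_rot: [0.244, -0.015, 0.966, 0.085]
contact_force: [0.2, -0.9, -0.5]
gripper_width: 0.175
grasp_force: 80.3
```

```bash
cat > st.py <<'E'
from con import *
import sys
k=sys.argv[1];plan(*goal(*json.load(open(k+".json")),.0,n=n if k!="flat" else (0,0,1)));p,r,o=tool();print("tool-axes F",r.inv().apply(o["contact_force"]).round(1),"M",r.inv().apply(o["torque"]).round(2))
E
python3 st.py low
```

```text
off [-0.0001  0.      0.0142] ang [ 0.0004 -0.0008 -0.0029] q [ 1.33  0.37 -0.8   2.16 -0.39  0.43  2.55] t 12.05
tool-axes F [ 0.1 -1.   0.4] M [ 0.2   0.56 -0.01]
```

Emit:
{"name": "drive_tool", "arguments": {"deltas": [{"gripper": 255,"offset": [0,0,0.004],"angular": [0,0,0]},{"gripper": 255,"offset": [0,0,0.008],"angular": [0,0,0]},{"gripper": 255,"offset": [0,0,0.011],"angular": [0,0,0]},{"gripper": 255,"offset": [0,0,0.013],"angular": [0,0,0]},{"gripper": 255,"offset": [0,0,0.013],"angular": [0,0,0]}]}}

```text
t: 12.55
eef_pos: [0.4363, -0.2667, 0.2061]
tool_rot: [0.244, -0.015, 0.966, 0.085]
contact_force: [-0.6, 0.9, -1.6]
gripper_width: 0.172
grasp_force: 80.6
```

```bash
python3 st.py low
```

```text
off [-0.0006  0.      0.0008] ang [ 0.0009 -0.0011 -0.0017] q [ 1.3   0.4  -0.78  2.17 -0.38  0.4   2.54] t 12.55
tool-axes F [1.3 0.7 1.3] M [ 0.28  0.62 -0.03]
```

Emit:
{"name": "drive_tool", "arguments": {"deltas": [{"gripper": 255,"offset": [0,0,0.001],"angular": [0,0,0]},{"gripper": 255,"offset": [0,0,0.002],"angular": [0,0,0]}]}}

```text
t: 12.75
eef_pos: [0.4369, -0.267, 0.2054]
tool_rot: [0.244, -0.015, 0.966, 0.084]
contact_force: [-18.6, -0.1, 29.9]
gripper_width: 0.179
grasp_force: 85.3
```

```bash
python3 st.py low
```

```text
off [-0.0003  0.0005  0.    ] ang [-0.     -0.0013 -0.002 ] q [ 1.3   0.4  -0.78  2.17 -0.38  0.4   2.53] t 12.75
tool-axes F [  2.2   5.9 -34.6] M [-1.51  1.32  0.06]
```

Emit:
{"name": "drive_tool", "arguments": {"deltas": [{"gripper": 255,"offset": [0,0,-0.002],"angular": [0,0,0.15]},{"gripper": 255,"offset": [0,0,-0.002],"angular": [0,0,0.34]},{"gripper": 255,"offset": [0,0,-0.002],"angular": [0,0,0.53]},{"gripper": 255,"offset": [0,0,-0.002],"angular": [0,0,0.72]},{"gripper": 255,"offset": [0,0,-0.002],"angular": [0,0,0.9]}]}}

```text
t: 13.25
eef_pos: [0.4365, -0.2657, 0.2068]
tool_rot: [0.199, 0.322, 0.911, 0.165]
contact_force: [-0.9, 3.6, 3.8]
gripper_width: 0.175
grasp_force: 81.0
```

```bash
python3 st.py low
```

```text
off [-0.0007 -0.0007  0.0011] ang [ 0.0027 -0.002  -0.9078] q [ 1.15  0.35 -0.6   2.17 -0.58  0.42  2.  ] t 13.25
tool-axes F [ 2.   3.8 -3.1] M [-0.62  0.88 -0.11]
```

Emit:
{"name": "drive_tool", "arguments": {"deltas": [{"gripper": 255,"offset": [0,0,0.0005],"angular": [0,0,0.17]},{"gripper": 255,"offset": [0,0,0.0005],"angular": [0,0,0.34]},{"gripper": 255,"offset": [0,0,0.0005],"angular": [0,0,0.51]},{"gripper": 255,"offset": [0,0,0.0005],"angular": [0,0,0.68]},{"gripper": 255,"offset": [0,-0.0005,0.0005],"angular": [0,0,0.75]}]}}

```text
t: 13.75
eef_pos: [0.4376, -0.265, 0.2069]
tool_rot: [0.143, 0.571, 0.779, 0.217]
contact_force: [0.4, 5.7, 7.7]
gripper_width: 0.178
grasp_force: 81.2
```

```bash
python3 st.py low
```

```text
off [-0.0014 -0.0014  0.0006] ang [ 0.0051 -0.003  -1.6537] q [ 1.03  0.33 -0.46  2.18 -0.7   0.45  1.52] t 13.75
tool-axes F [ 5.5  5.7 -5.4] M [-1.4   1.61 -0.14]
```

Emit:
{"name": "drive_tool", "arguments": {"deltas": [{"gripper": 255,"offset": [-0.0007,-0.001,0],"angular": [0,0,0.1]},{"gripper": 255,"offset": [-0.0007,-0.001,0],"angular": [0,0,0.2]},{"gripper": 255,"offset": [-0.0007,-0.001,0],"angular": [0,0,0.25]},{"gripper": 255,"offset": [-0.0007,-0.001,0],"angular": [0,0,0.25]}]}}

```text
t: 14.15
eef_pos: [0.4379, -0.2652, 0.2069]
tool_rot: [0.121, 0.643, 0.721, 0.23]
contact_force: [1.7, 7.6, 9.3]
gripper_width: 0.174
grasp_force: 81.4
```

```bash
python3 st.py low
```

```text
off [-0.0014 -0.0014  0.0006] ang [ 0.0073 -0.0038 -1.8978] q [ 0.99  0.32 -0.41  2.18 -0.73  0.46  1.36] t 14.15
tool-axes F [ 8.3  6.5 -5.9] M [-1.5   2.28 -0.16]
```

Emit:
{"name": "drive_tool", "arguments": {"deltas": [{"gripper": 255,"offset": [-0.001,-0.001,0],"angular": [0,0,0.1]},{"gripper": 255,"offset": [-0.001,-0.001,0],"angular": [0,0,0.2]},{"gripper": 255,"offset": [-0.001,-0.001,0],"angular": [0,0,0.25]},{"gripper": 255,"offset": [-0.001,-0.001,0],"angular": [0,0,0.25]}]}}

```text
t: 14.55
eef_pos: [0.4378, -0.2662, 0.2068]
tool_rot: [0.099, 0.709, 0.655, 0.241]
contact_force: [3.0, 6.9, 9.4]
gripper_width: 0.179
grasp_force: 81.2
```

```bash
python3 st.py low
```

```text
off [-0.0006 -0.0011  0.0006] ang [ 0.0078 -0.0036 -2.1452] q [ 0.95  0.32 -0.37  2.18 -0.76  0.47  1.2 ] t 14.55
tool-axes F [ 8.8  6.1 -5.5] M [-1.54  2.43 -0.52]
```

Emit:
{"name": "drive_tool", "arguments": {"deltas": [{"gripper": 255,"offset": [0,0,0],"angular": [0,0,-0.16]},{"gripper": 255,"offset": [0,0,-0.01],"angular": [0,0,-0.16]},{"gripper": 255,"offset": [0,0,-0.04],"angular": [0,0,-0.16]},{"gripper": 255,"offset": [0,0,-0.06],"angular": [0,0,-0.16]}]}}

```text
t: 14.95
eef_pos: [0.4063, -0.2795, 0.2575]
tool_rot: [0.114, 0.669, 0.697, 0.232]
contact_force: [0.6, -0.4, -1.2]
gripper_width: 0.179
grasp_force: 80.4
```

```bash
python3 - <<'E'
from con import *
P[1]=P[1]+(np.array(json.load(open("low.json"))[0])+.006*n-P[0]);print(P[1])
print(tool()[0]);plan(*goal(P[1],[-1,0,0],.05,n=n))
E
```

```text
[ 0.64797639 -0.33921486  0.12814512]
[ 0.40633575 -0.27952     0.25751983]
off [-0.0968  0.1501  0.0055] ang [-5.0000e-04 -7.0000e-04 -1.8871e+00] q [ 1.01  0.21 -0.35  2.17 -0.69  0.61  1.27] t 14.95
```

Emit:
{"name": "drive_tool", "arguments": {"deltas": [{"gripper": 255,"offset": [-0.096,0.15,0.005],"angular": [0,0,-0.94]},{"gripper": 255,"offset": [-0.096,0.15,0.005],"angular": [0,0,-0.94]},{"gripper": 255,"offset": [-0.096,0.15,0.005],"angular": [0,0,-0.94]},{"gripper": 255,"offset": [-0.096,0.15,0.005],"angular": [0,0,-0.94]},{"gripper": 255,"offset": [-0.096,0.15,0.005],"angular": [0,0,-0.94]}]}}

```text
t: 15.45
eef_pos: [0.5519, -0.3756, 0.3107]
tool_rot: [0.193, 0.37, 0.892, 0.175]
contact_force: [-1.0, 0.1, -1.8]
gripper_width: 0.179
grasp_force: 80.3
```

Emit:
{"name": "drive_tool", "arguments": {"deltas": [{"gripper": 255,"offset": [0,0,0.0],"angular": [0,0,-0.94]},{"gripper": 255,"offset": [0,0,0.0],"angular": [0,0,-0.94]},{"gripper": 255,"offset": [0,0,0.0],"angular": [0,0,-0.94]},{"gripper": 255,"offset": [0,0,0.0],"angular": [0,0,-0.94]},{"gripper": 255,"offset": [0,0,0.0],"angular": [0,0,-0.94]}]}}

```text
t: 15.95
eef_pos: [0.5482, -0.3736, 0.3086]
tool_rot: [0.24, 0.024, 0.966, 0.095]
contact_force: [1.9, -0.8, -0.9]
gripper_width: 0.172
grasp_force: 80.3
```

```bash
python3 - <<'E'
from con import *
print(tool()[0]);plan(*goal([.648,-.3392,.1281],[-1,0,0],.025,n=n))
E
```

```text
[ 0.54821854 -0.37362351  0.30861674]
off [-0.0007 -0.0007  0.0243] ang [ 0.0007 -0.0015 -0.0004] q [ 1.1   0.44 -0.57  1.74 -0.29  0.73  2.32] t 15.95
```

Emit:
{"name": "drive_tool", "arguments": {"deltas": [{"gripper": 255,"offset": [0,0,0.022],"angular": [0,0,0]},{"gripper": 255,"offset": [0,0,0.022],"angular": [0,0,0]},{"gripper": 255,"offset": [0,0,0.022],"angular": [0,0,0]},{"gripper": 255,"offset": [0,0,0.022],"angular": [0,0,0]}]}}

```text
t: 16.35
eef_pos: [0.5586, -0.3703, 0.2904]
tool_rot: [0.241, 0.027, 0.966, 0.095]
contact_force: [-0.8, 0.6, -0.9]
gripper_width: 0.178
grasp_force: 80.4
```

```bash
python3 - <<'E'
from h import *
p,r,o=tool();m,im=shot("w6");print(p);np.savez("pics/w6",p=p,q=r.as_quat())
print(o["contact_force"]);cv2.imwrite("pics/w6v.png",cv2.resize(im[150:250,222:342],(720,600),interpolation=cv2.INTER_CUBIC))
E
```

```text
[ 0.55862283 -0.37025278  0.29043653]
[-0.81884545  0.64403501 -0.85489147]
```

View pics/w6v.png

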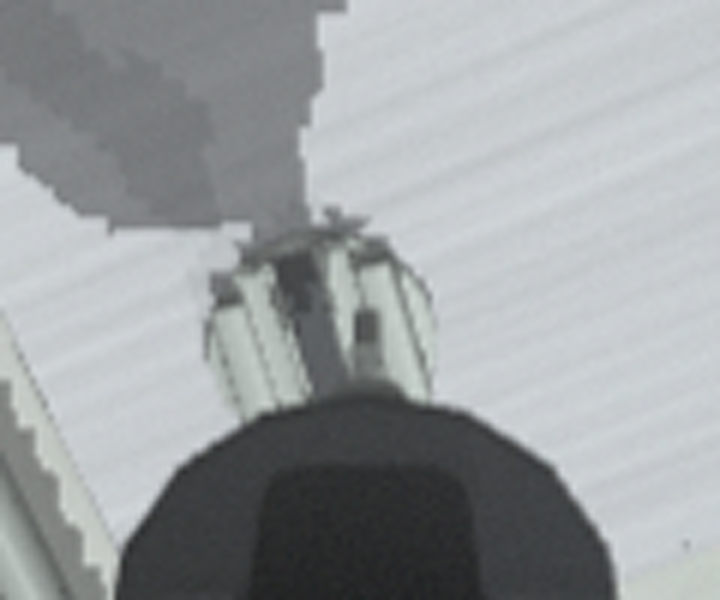

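Head centre at view (320,344), slot leaning about 17° left through it (295,265)→(331,385); blade tip top edge at (367,310), confirming the driver is nearly centred in x.

```bash
python3 - <<'E'
from slot import *
P[1]=np.array([.648,-.3392,.1281])
S,x=slot("w6",1,(319.5,344),(295.5,265),(331,385));print(S)
# depth alternative: original fit height
plan(*goal(S,x,.012,n=n))
E
```

```text
depth 0.18789171879903485 tool pt [-0.00340305 -0.00635882  0.18789172] lean -15.5375661854601 fit err [ 2.10510080e-03  5.50965861e-03 -2.77555756e-17]
[ 0.65264481 -0.34378462  0.12279013]
off [-0.0021 -0.0062  0.0222] ang [-7.000e-04 -3.000e-04 -3.452e-01] q [ 1.08  0.47 -0.57  1.75 -0.28  0.69  2.31] t 16.4
```

Emit:
{"name": "drive_tool", "arguments": {"deltas": [{"gripper": 255,"offset": [-0.002,-0.006,0.01],"angular": [0,0,-0.19]},{"gripper": 255,"offset": [-0.002,-0.006,0.018],"angular": [0,0,-0.35]},{"gripper": 255,"offset": [-0.002,-0.006,0.018],"angular": [0,0,-0.35]},{"gripper": 255,"offset": [-0.002,-0.006,0.018],"angular": [0,0,-0.35]}]}}

```text
t: 16.8
eef_pos: [0.5688, -0.3731, 0.2745]
tool_rot: [0.251, -0.104, 0.96, 0.062]
contact_force: [0.4, -0.2, -1.2]
gripper_width: 0.175
grasp_force: 80.3
```

```bash
python3 st.py high
```

```text
off [-0.0002 -0.0005  0.016 ] ang [ 0.0003 -0.0005  0.0005] q [ 1.11  0.51 -0.62  1.74 -0.21  0.66  2.53] t 16.8
tool-axes F [ 0.3 -0.4  1.2] M [0.09 0.72 0.03]
```

Emit:
{"name": "drive_tool", "arguments": {"deltas": [{"gripper": 255,"offset": [0,-0.0005,0.004],"angular": [0,0,0]},{"gripper": 255,"offset": [0,-0.0005,0.008],"angular": [0,0,0]},{"gripper": 255,"offset": [0,-0.0005,0.011],"angular": [0,0,0]},{"gripper": 255,"offset": [0,-0.0005,0.014],"angular": [0,0,0]},{"gripper": 255,"offset": [0,-0.0005,0.0145],"angular": [0,0,0]}]}}

```text
t: 17.3
eef_pos: [0.576, -0.3707, 0.2612]
tool_rot: [0.251, -0.106, 0.96, 0.061]
contact_force: [-1.1, -0.2, -0.2]
gripper_width: 0.177
grasp_force: 80.6
```

```bash
python3 st.py high
```

```text
off [-0.0003 -0.0003  0.0007] ang [ 0.001  -0.001   0.0048] q [ 1.09  0.54 -0.62  1.74 -0.2   0.64  2.52] t 17.3
tool-axes F [ 1.1  0.1 -0.4] M [-0.13  0.74  0.02]
```

Emit:
{"name": "drive_tool", "arguments": {"deltas": [{"gripper": 255,"offset": [0,0,0.001],"angular": [0,0,0]},{"gripper": 255,"offset": [0,0,0.002],"angular": [0,0,0]}]}}

```text
t: 17.5
eef_pos: [0.5765, -0.3709, 0.261]
tool_rot: [0.251, -0.106, 0.96, 0.061]
contact_force: [-12.6, 1.2, 15.4]
gripper_width: 0.177
grasp_force: 83.2
```

```bash
python3 st.py high
```

```text
off [0.     0.0001 0.0003] ang [ 0.0003 -0.0011  0.0049] q [ 1.09  0.54 -0.62  1.74 -0.2   0.64  2.52] t 17.5
tool-axes F [  2.9   5.1 -19.1] M [-1.49  1.34  0.05]
```

Floor reached; back off slightly and turn.

Emit:
{"name": "drive_tool", "arguments": {"deltas": [{"gripper": 255,"offset": [0,0,-0.0015],"angular": [0,0,0.15]},{"gripper": 255,"offset": [0,0,-0.0015],"angular": [0,0,0.34]},{"gripper": 255,"offset": [0,0,-0.0015],"angular": [0,0,0.53]},{"gripper": 255,"offset": [0,0,-0.0015],"angular": [0,0,0.72]},{"gripper": 255,"offset": [0,0,-0.0015],"angular": [0,0,0.9]}]}}

```text
t: 18.0
eef_pos: [0.5763, -0.3703, 0.2617]
tool_rot: [0.214, 0.235, 0.937, 0.145]
contact_force: [-2.7, 1.9, 3.8]
gripper_width: 0.175
grasp_force: 81.1
```

```bash
python3 st.py high
```

```text
off [-0.0002 -0.0007  0.0009] ang [ 1.500e-03 -8.000e-04 -9.018e-01] q [ 0.96  0.5  -0.44  1.75 -0.36  0.65  1.94] t 18.0
tool-axes F [ 1.8  2.  -4.2] M [-0.17  0.88 -0.11]
```

Emit:
{"name": "drive_tool", "arguments": {"deltas": [{"gripper": 255,"offset": [0,-0.0003,0.0005],"angular": [0,0,0.17]},{"gripper": 255,"offset": [0,-0.0003,0.0005],"angular": [0,0,0.34]},{"gripper": 255,"offset": [-0.0003,-0.0005,0.0005],"angular": [0,0,0.51]},{"gripper": 255,"offset": [-0.0005,-0.001,0.0005],"angular": [0,0,0.68]},{"gripper": 255,"offset": [-0.0005,-0.001,0.0005],"angular": [0,0,0.8]}]}}

```text
t: 18.5
eef_pos: [0.5771, -0.3697, 0.2619]
tool_rot: [0.158, 0.512, 0.819, 0.205]
contact_force: [-4.7, 4.7, 8.4]
gripper_width: 0.171
grasp_force: 81.8
```

```bash
python3 st.py high
```

```text
off [-0.0007 -0.0014  0.0006] ang [ 0.0047 -0.0025 -1.699 ] q [ 0.85  0.48 -0.29  1.75 -0.49  0.67  1.41] t 18.5
tool-axes F [ 5.8  2.4 -8.7] M [-0.25  1.82 -0.08]
```

Emit:
{"name": "drive_tool", "arguments": {"deltas": [{"gripper": 255,"offset": [-0.0007,-0.001,-0.0005],"angular": [0,0,0.12]},{"gripper": 255,"offset": [-0.0007,-0.001,-0.0005],"angular": [0,0,0.24]},{"gripper": 255,"offset": [-0.0007,-0.001,-0.0005],"angular": [0,0,0.36]},{"gripper": 255,"offset": [-0.0007,-0.001,-0.0005],"angular": [0,0,0.36]}]}}

```text
t: 18.9
eef_pos: [0.5773, -0.3698, 0.2621]
tool_rot: [0.128, 0.621, 0.74, 0.226]
contact_force: [-2.4, 4.9, 6.7]
gripper_width: 0.177
grasp_force: 81.4
```

```bash
python3 st.py high
```

```text
off [-0.001  -0.0015  0.0006] ang [ 0.0068 -0.0034 -2.0549] q [ 0.8   0.47 -0.22  1.76 -0.54  0.69  1.17] t 18.9
tool-axes F [ 5.8  1.9 -6.1] M [-0.32  1.92 -0.06]
```

Emit:
{"name": "drive_tool", "arguments": {"deltas": [{"gripper": 255,"offset": [-0.0007,-0.001,0],"angular": [0,0,0.1]},{"gripper": 255,"offset": [-0.0007,-0.001,0],"angular": [0,0,0.2]},{"gripper": 255,"offset": [-0.0007,-0.001,0],"angular": [0,0,0.25]},{"gripper": 255,"offset": [-0.0007,-0.001,0],"angular": [0,0,0.25]}]}}

```text
t: 19.3
eef_pos: [0.5773, -0.3699, 0.2621]
tool_rot: [0.106, 0.689, 0.676, 0.238]
contact_force: [-1.9, 6.5, 8.7]
gripper_width: 0.173
grasp_force: 81.5
```

```bash
python3 st.py high
```

```text
off [-0.0011 -0.0012  0.0007] ang [ 0.0083 -0.0041 -2.3005] q [ 0.77  0.47 -0.18  1.76 -0.57  0.69  1.01] t 19.3
tool-axes F [ 8.1  2.  -7.3] M [-0.2   2.25 -0.49]
```

Emit:
{"name": "drive_tool", "arguments": {"deltas": [{"gripper": 255,"offset": [0,0,0],"angular": [0,0,-0.16]},{"gripper": 255,"offset": [0,0,-0.01],"angular": [0,0,-0.16]},{"gripper": 255,"offset": [0,0,-0.05],"angular": [0,0,-0.16]},{"gripper": 255,"offset": [0,0,-0.09],"angular": [0,0,-0.16]}]}}

```text
t: 19.7
eef_pos: [0.5322, -0.3885, 0.3376]
tool_rot: [0.12, 0.647, 0.717, 0.229]
contact_force: [0.2, -2.0, -0.8]
gripper_width: 0.179
grasp_force: 80.3
```

```bash
python3 - <<'E'
from h import *
m,im=load("w3");print("mouth w3",onz(m,281,179,.085)," foot corners",[onz(m,*c,.005)[:2].round(4) for c in((237,144),(306,126),(326,197),(257,213))])
g=im.max(2);sub=g[160:200:2,256:310:2];print(sub)
print(tool()[0]);plan(*goal([.59,.316,.21],[np.cos(np.radians(112)),np.sin(np.radians(112)),0],0.))
E
```

```text
mouth w3 [0.58598926 0.31893136 0.085     ]  foot corners [array([0.5324, 0.2924]), array([0.5646, 0.3714]), array([0.6501, 0.3412]), array([0.6152, 0.2589])]
[[ 54  53  54  55  56  55  53  54  59  75  96 100 105 104 107 104 106 106
  107 105 104 105  79 104 104 105 107]
 [ 55  52  51  56  56  72  91 100 106 105 107 105 106 105 104 105 106 108
  104 103 105 104  87 102 105 104 103]
 [ 57  72  91  98 106 105 108 107 105 106 105 104 106 103 106 105 105 105
  106 103 103 106 101 103 105 103 104]
 [106 105 106 106 104 105 104 106 105 104 104 102 107 104 104 105 105 105
  106 104 106 106 103  86 103 104 104]
 [104 104 104 104 104 106 105 103 103 105 104 104 104 102 103  91  82  87
  105 105 104 106 103  79 104 101 105]
 [104 106 105 105 107 105 105 105 107 102 104  92  80  72  61  63  68  70
  104 105 106 106 104  84 103 103 105]
 [105 106 105 105 105 103 105  94  88  78  67  63  68  62  89  94  96  97
  102 104 102 101 102 102 102 103 102]
 [104 105 105 102 102  74  57  51  70  68  89  86  99  91  97  95  96  96
  103 103 102 104 103 101  88 103 102]
 [105 106 103 104 103  49  46  45  64
[... 767 characters left out ...]
 100 101 103  99  47  49  50  51  51  51  49  51  51  50  49
   51  50  83 102 102 100 102  98  86]
 [ 98  95 102 103 103 101 101  68  48  51  51  50  53  53  50  51  51  50
   51  61  83 101 101 100  99 100  76]
 [ 95  97 102 102 101 101 101  92  48  51  49  52  53  50  51  58  71  88
   96 101  99 100 100 100 100 101  87]
 [ 96  96 100 104 101 102  99  97  48  52  45  56  73  86  94 102  99  98
   71 101  78  80  86  84  94  99  96]
 [ 94  96  98 101 103 102  99 101  75  86  96 101 101  98 100 100 103  80
   66  66  66  67  65  70  69  76  98]]
[ 0.53221585 -0.38848151  0.33761023]
off [0.69   0.1071 0.1211] ang [ 0.6628 -0.0736 -0.3494] q [ 0.84  0.36 -0.17  1.74 -0.52  0.84  1.1 ] t 19.7
```

Emit:
{"name": "drive_tool", "arguments": {"deltas": [{"gripper": 255,"offset": [0.22,0.03,0.0],"angular": [0.66,-0.07,-0.35]},{"gripper": 255,"offset": [0.22,0.03,0.0],"angular": [0.66,-0.07,-0.35]},{"gripper": 255,"offset": [0.22,0.03,0.0],"angular": [0.66,-0.07,-0.35]},{"gripper": 255,"offset": [0.22,0.03,0.0],"angular": [0.66,-0.07,-0.35]},{"gripper": 255,"offset": [0.22,0.03,0.0],"angular": [0.66,-0.07,-0.35]}]}}

```text
t: 20.2
eef_pos: [0.5321, -0.163, 0.3807]
tool_rot: [0.001, 0.554, 0.832, 0.002]
contact_force: [1.0, 0.9, -1.5]
gripper_width: 0.178
grasp_force: 80.4
```

```bash
python3 - <<'E'
from h import *
print(tool()[0]);plan(*goal([.59,.3163,.21],[np.cos(np.radians(112)),np.sin(np.radians(112)),0],0.))
E
```

```text
[ 0.53205313 -0.16295673  0.38065955]
off [0.4207 0.2388 0.0119] ang [ 0.0053 -0.0003  0.0157] q [ 0.34  0.22 -0.18  1.74  0.04  1.18  0.54] t 20.2
```

Emit:
{"name": "drive_tool", "arguments": {"deltas": [{"gripper": 255,"offset": [0.42,0.238,0.01],"angular": [0.005,0,0.015]},{"gripper": 255,"offset": [0.42,0.238,0.01],"angular": [0.005,0,0.015]},{"gripper": 255,"offset": [0.42,0.238,0.01],"angular": [0.005,0,0.015]},{"gripper": 255,"offset": [0.42,0.238,0.01],"angular": [0.005,0,0.015]},{"gripper": 255,"offset": [0.42,0.238,0.01],"angular": [0.005,0,0.015]}]}}

```text
t: 20.7
eef_pos: [0.5624, 0.0788, 0.3746]
tool_rot: [0.0, 0.564, 0.826, 0.0]
contact_force: [1.8, 0.8, -0.8]
gripper_width: 0.174
grasp_force: 80.4
```

```bash
python3 - <<'E'
from h import *
print(tool()[0]);plan(*goal([.59,.3163,.16],[np.cos(np.radians(112)),np.sin(np.radians(112)),0],0.))
E
```

```text
[0.56235743 0.07884588 0.37463229]
off [0.2122 0.1124 0.0549] ang [ 0.0005 -0.0001 -0.0157] q [ 0.01  0.26 -0.32  1.71  0.09  1.18  0.04] t 20.7
```

Emit:
{"name": "drive_tool", "arguments": {"deltas": [{"gripper": 255,"offset": [0.212,0.112,0.03],"angular": [0,0,0]},{"gripper": 255,"offset": [0.212,0.112,0.03],"angular": [0,0,0]},{"gripper": 255,"offset": [0.212,0.112,0.03],"angular": [0,0,0]},{"gripper": 255,"offset": [0.212,0.112,0.03],"angular": [0,0,0]},{"gripper": 255,"offset": [0.212,0.112,0.03],"angular": [0,0,0]}]}}

```text
t: 21.2
eef_pos: [0.5892, 0.3182, 0.3439]
tool_rot: [-0.001, 0.564, 0.826, 0.0]
contact_force: [1.0, 0.1, -1.8]
gripper_width: 0.174
grasp_force: 80.4
```

Emit:
{"name": "drive_tool", "arguments": {"deltas": [{"gripper": 255,"offset": [0,0,0.02],"angular": [0,0,0]},{"gripper": 255,"offset": [0,0,0.02],"angular": [0,0,0]},{"gripper": 255,"offset": [0,0,0.02],"angular": [0,0,0]}]}}

```text
t: 21.5
eef_pos: [0.5899, 0.3138, 0.3241]
tool_rot: [-0.0, 0.565, 0.825, -0.001]
contact_force: [-0.1, -0.3, -0.8]
gripper_width: 0.176
grasp_force: 80.4
```

```bash
python3 - <<'E'
from h import *
print(tool()[0]);plan(*goal([.59,.3163,.10],[np.cos(np.radians(112)),np.sin(np.radians(112)),0],0.))
E
```

```text
[0.58992343 0.31380309 0.32405242]
off [0.0034 0.0015 0.0642] ang [-0.0022  0.001  -0.0169] q [-0.32  0.48 -0.38  1.53  0.19  1.17 -0.36] t 21.5
```

Emit:
{"name": "drive_tool", "arguments": {"deltas": [{"gripper": 255,"offset": [0.003,0.0015,0.03],"angular": [0,0,0]},{"gripper": 255,"offset": [0.003,0.0015,0.06],"angular": [0,0,0]},{"gripper": 255,"offset": [0.003,0.0015,0.06],"angular": [0,0,0]},{"gripper": 255,"offset": [0.003,0.0015,0.06],"angular": [0,0,0]}]}}

```text
t: 21.9
eef_pos: [0.5907, 0.3172, 0.2656]
tool_rot: [0.0, 0.565, 0.825, 0.0]
contact_force: [0.9, 0.4, -0.9]
gripper_width: 0.174
grasp_force: 80.4
```

```bash
python3 - <<'E'
from h import *
print(tool()[0]);plan(*goal([.59,.3163,.016],[np.cos(np.radians(112)),np.sin(np.radians(112)),0],0.))
E
```

```text
[0.59074941 0.31719831 0.26562763]
off [ 0.0005 -0.0007  0.0898] ang [ 0.0002  0.0003 -0.0177] q [-0.33  0.53 -0.37  1.58  0.21  1.07 -0.38] t 21.9
```

Emit:
{"name": "drive_tool", "arguments": {"deltas": [{"gripper": 255,"offset": [0,-0.0005,0.015],"angular": [0,0,0]},{"gripper": 255,"offset": [0,-0.0005,0.03],"angular": [0,0,0]},{"gripper": 255,"offset": [0,-0.0005,0.045],"angular": [0,0,0]},{"gripper": 255,"offset": [0,-0.0005,0.06],"angular": [0,0,0]},{"gripper": 255,"offset": [0,-0.0005,0.075],"angular": [0,0,0]}]}}

```text
t: 22.4
eef_pos: [0.5892, 0.318, 0.1877]
tool_rot: [-0.0, 0.564, 0.826, -0.001]
contact_force: [0.4, 0.2, -1.5]
gripper_width: 0.177
grasp_force: 80.4
```

```bash
python3 - <<'E'
from h import *
p,r,o=tool();print(p,o["contact_force"]);plan(*goal([.59,.3163,.016],[np.cos(np.radians(112)),np.sin(np.radians(112)),0],0.))
E
```

```text
[0.58923525 0.3179576  0.18768636] [ 0.38838405  0.17805507 -1.48104701]
off [-0.0008  0.0005  0.0119] ang [-0.0017 -0.     -0.0151] q [-0.34  0.61 -0.35  1.64  0.25  0.93 -0.41] t 22.4
```

Emit:
{"name": "drive_tool", "arguments": {"deltas": [{"gripper": 255,"offset": [0,0,0.006],"angular": [0,0,0]},{"gripper": 255,"offset": [0,0,0.01],"angular": [0,0,0]},{"gripper": 255,"offset": [0,0,0.012],"angular": [0,0,0]},{"gripper": 255,"offset": [0,0,0.012],"angular": [0,0,0]}]}}

```text
t: 22.8
eef_pos: [0.5896, 0.3183, 0.1776]
tool_rot: [-0.0, 0.564, 0.826, 0.0]
contact_force: [-0.9, 0.4, -2.5]
gripper_width: 0.177
grasp_force: 80.4
```

```bash
python3 - <<'E'
from h import *
p,r,o=tool();print(p,o["contact_force"])
E
```

```text
[0.58961325 0.31826055 0.17759235] [-0.86706927  0.38324272 -2.51293401]
```

Emit:
{"name": "drive_tool", "arguments": {"deltas": [{"gripper": 255,"offset": [0,0,0.002],"angular": [0,0,0]},{"gripper": 255,"offset": [0,0,0.0025],"angular": [0,0,0]},{"gripper": 255,"offset": [0,0,0.0025],"angular": [0,0,0]}]}}

```text
t: 23.1
eef_pos: [0.5895, 0.3181, 0.1751]
tool_rot: [-0.0, 0.564, 0.826, -0.0]
contact_force: [-0.3, -0.3, -1.6]
gripper_width: 0.173
grasp_force: 80.4
```

Emit:
{"name": "drive_tool", "arguments": {"deltas": [{"gripper": 0,"offset": [0,0,0],"angular": [0,0,0]},{"gripper": 0,"offset": [0,0,0],"angular": [0,0,0]},{"gripper": 0,"offset": [0,0,0],"angular": [0,0,0]},{"gripper": 0,"offset": [0,0,0],"angular": [0,0,0]},{"gripper": 0,"offset": [0,0,0],"angular": [0,0,0]}]}}

```text
t: 23.6
eef_pos: [0.5895, 0.3181, 0.1749]
tool_rot: [-0.0, 0.564, 0.826, -0.0]
contact_force: [-0.3, -1.0, 0.0]
gripper_width: 0.993
grasp_force: 0.0
```

Emit:
{"name": "drive_tool", "arguments": {"deltas": [{"gripper": 0,"offset": [0,0,0],"angular": [0,0,0]},{"gripper": 0,"offset": [0,0,0],"angular": [0,0,0]},{"gripper": 0,"offset": [0,0,0],"angular": [0,0,0]}]}}

```text
t: 23.9
eef_pos: [0.5894, 0.3181, 0.1748]
tool_rot: [-0.0, 0.564, 0.826, -0.0]
contact_force: [0.2, -1.0, 0.4]
gripper_width: 1.003
grasp_force: 0.0
```

Released. Retreat straight up and away, then check.

Emit:
{"name": "drive_tool", "arguments": {"deltas": [{"gripper": 0,"offset": [0,0,-0.03],"angular": [0,0,0]},{"gripper": 0,"offset": [0,0,-0.06],"angular": [0,0,0]},{"gripper": 0,"offset": [0,0,-0.1],"angular": [0,0,0]},{"gripper": 0,"offset": [0,0,-0.15],"angular": [0,0,0]},{"gripper": 0,"offset": [0,0,-0.2],"angular": [0,0,0]}]}}

```text
t: 24.4
eef_pos: [0.5892, 0.3179, 0.3764]
tool_rot: [-0.0, 0.564, 0.826, -0.001]
contact_force: [1.1, 0.1, -0.6]
gripper_width: 0.999
grasp_force: 0.0
```

Emit:
{"name": "drive_tool", "arguments": {"deltas": [{"gripper": 0,"offset": [-0.08,-0.15,0],"angular": [0,0,0]},{"gripper": 0,"offset": [-0.08,-0.15,0],"angular": [0,0,0]},{"gripper": 0,"offset": [-0.08,-0.15,0],"angular": [0,0,0]},{"gripper": 0,"offset": [-0.08,-0.15,0],"angular": [0,0,0]},{"gripper": 0,"offset": [-0.08,-0.15,0],"angular": [0,0,0]}]}}

```text
t: 24.9
eef_pos: [0.4776, 0.1864, 0.3754]
tool_rot: [0.001, 0.565, 0.825, -0.001]
contact_force: [0.7, 0.0, 0.3]
gripper_width: 0.998
grasp_force: 0.0
```

```bash
python3 - <<'E'
from h import *
print(tool()[0]);t=optics.read_camera("top");s=optics.read_camera("scene");m,w=shot("w7")
b=np.zeros((600,800,3),np.uint8)
b[:300,:600]=cv2.resize(t[140:265,150:400],(600,300),interpolation=cv2.INTER_CUBIC)
b[300:,:300]=cv2.resize(s[235:365,380:510],(300,300));b[300:,300:700]=cv2.resize(w,(400,300))
cv2.imwrite("pics/f.png",b)
E
```

```text
[0.47756098 0.18637992 0.37538276]
```

View pics/f.png

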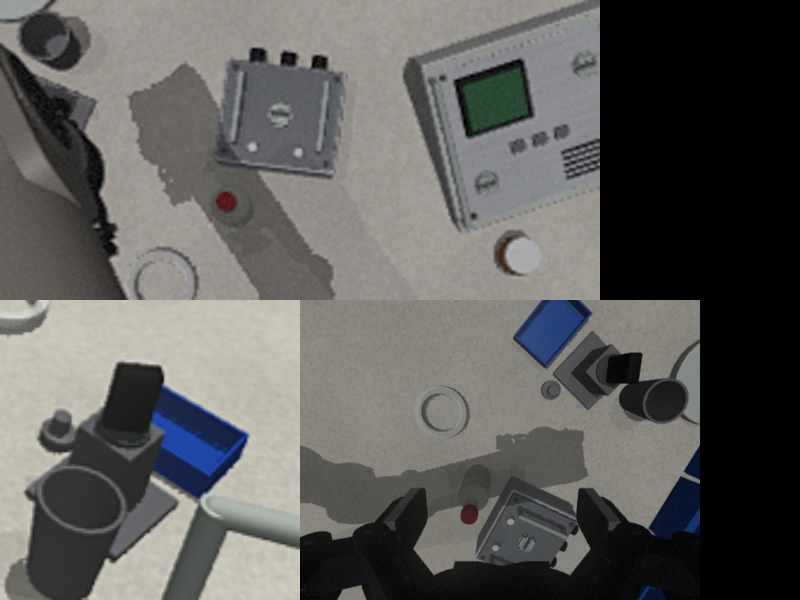

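The driver hangs upright with its flange on the rim (crop at lower left). All three slots have turned about a quarter turn, and the bystanders have not moved.

```bash
python3 -c "
from station import bot
print(bot.hand_in())"
```

```text
the job is handed in; nothing more can be done
None
```

I turned all three screws clockwise to their stops (torque rose to about 0.5–0.7 N m at each), hung the driver back in its stand, let go and handed the job in at about 25 s; no verdict came back.

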